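# Swap two ink tubs on the rack under the wire shelf

## Robot

A 6-joint arm with a two-finger parallel gripper is mounted at the origin on the work surface. World frame = base frame: x ahead of the robot, y to its left, z up, the work surface at z = 0. Lengths are in mm, angles in rad, forces in N, time in s.
With the tool pointing down it reaches from about 350 to 975 mm from the base axis. Payload 7.1 kg.
Tool frame: the origin (TCP) lies between the finger pads; the fingertips stand 8 mm ahead of it and the grasp point (between the pads) lies 11 mm behind it; x points along the fingers, y is the direction in which the jaws open and shut, and the axes are right-handed (so a half turn about x gives the same grasp; the last joint's range is limited). The gripper opens to 88 mm and grips with 3 to 60 N. Pads are 20 mm wide; open, the fingers measure 115 mm over their backs; the gripper's body (75 mm by 178 mm) begins 61 mm behind the grasp point.
Start: joints at [-1.276, 0.423, 1.63, -0, 1.089, -0.019], TCP at [192.94, -594.457, 230.675] pointing down, gripper open.
Joint ranges: [-3, 3], [-0.9, 2.11], [0.09, 2.58], [-1.31, 4.45], [0.11, 2.69], [-2.54, 2.54]. Speed limits (rad/s): [2.39, 2.39, 3.01, 3.14, 3.14, 3.14].

## Interface

Orientations are given as a rotation vector (axis times angle).
In Python, from workcell import ctrl gives the robot as it stands.
- The arm moves only by the tool apply_moves, never from a script. Its argument "increments" is a list of rows, each an object with "gripper": the opening in per cent of the stroke, from 0 (shut) to 100 (fully open); "delta_pos": the shift along the tool's x, y, z in cm, a list of three; "dr": the turn, a rotation vector about the tool's x, y, z in rad, a list of three. In form: [{"gripper": gripper, "delta_pos": [dx, dy, dz], "dr": [ax, ay, az]}, ...]. A call has exactly 5 rows; each row shifts and turns the commanded pose from where the row before left it, along the tool's axes as they then stand; what a row does not reach is not made up. A row lasts 1/12 s, in which the tool goes at most 41.7 mm and 7.16 degrees, less where a joint would pass 70% of its speed; a pose out of reach is approached as far as the arm can. A call with a gripper value outside its range is refused whole. The fingers move at their own pace and stop on an object; the grip force is fixed at half the most. Time passes only in rows, so rows that do not move let the fingers close, or fill a call up. It gives the time, the measured TCP pose, the force and the opening at its end, in the units of the state.
- ctrl.get_obs(): the state, without advancing time (a new reading comes with each control period).
- ctrl.get_image(name): name is "side" or "top" or "wrist"; returns a dict with "img" (384x512x3 uint8, red, green, blue), "range_z" (384x512 float32, mm along the optical axis (not along the pixel's ray), 0 where there is no reading), "mtx" (3x3 intrinsics, pixels), "k1" (the pictures are not rectified: a ray, as slopes to the right and down, at radius r is drawn at 1 + k1 r^2 times it, then the intrinsics apply), "rvec" (rotation vector, rad) and "tvec" (3), from world to camera coordinates, as OpenCV has them. Camera axes: x right, y down, z forward; pixel columns grow to the right and rows downward; lengths in mm; the calibration is good to about 2 mm. A picture is of the moment at which its call begins.
- ctrl.close_job(): hands the job in, once; it reports no verdict.
The state is a dict: "t": time; "qpos": joint angles; "qvel": joint speeds; "joint_torque": joint torques, N m; "ee_pos": TCP position; "orientation": TCP orientation; "ft_force": force on the tool from outside, world axes, zero at the start; "moment": the same for the moment, N m; "width": finger opening in mm.
Only numpy, scipy, OpenCV 4.12 (cv2) and the standard library are available. Lean on these libraries where they do the work, as an engineer would, in place of code of your own. Each camera call takes 0.05 s, during which the arm holds its last target. There are 200 camera calls.

## Task

Swap the tall ink tub and the short ink tub that stand at the two ends of the wooden rack, under its wire shelf, so that each ends up standing upright and wholly on the round cork pad where the other one was. The bare aluminium plate beside the rack is free for parking a tub meanwhile. Keep the tubs upright all the way, set them down rather than dropping them, and leave the amber jar between them, the green cup and the open white pot where they are.

Things in the scene. Friction and masses are not known exactly. Their poses are not given: they have to be found in the camera images.
- rack: Fixed wooden rack standing lengthwise away from the robot, turned a little; origin on the table under its centre, rack x points to the robot's left, rack y back towards the robot, z up. Deck 120 mm wide (x), 440 mm long (y), 30 mm high, with three cork pads (100 mm across, 3 mm thick) at x = 0, y = 120, 0, -120 mm. A lip along its right side (x = -60 to -68 mm) is 36 mm high.
- pad_near (a point): Centre of the top face of the end cork pad nearest the robot (rack y = 120 mm), 100 mm across, 33 mm above the table; axes as the rack's.
- pad_far (a point): Centre of the top face of the end cork pad farthest from the robot (rack y = -120 mm), 100 mm across, 33 mm above the table; axes as the rack's.
- tall_center (a point): Centre, half-way up, of the tall tub: white plastic cylinder with a grey-rimmed lid, 56 mm across and 115 mm high, about 0.2 to 0.4 kg, straight sides, z along its axis. Starts on the near or the far end pad.
- short_center (a point): Centre, half-way up, of the short tub: white plastic cylinder with a grey-rimmed lid, 64 mm across and 72 mm high, about 0.2 to 0.4 kg, straight sides, z along its axis. Starts on the other end pad.
- jar_center (a point): Centre, half-way up, of the amber glass jar, 54 mm across and 80 mm high, on the middle pad. It stays there.
- plate_top (a point): Centre of the top face of the bare square aluminium plate, 120 x 120 mm, 5 mm thick, fixed on the table to the right of the rack: a free place to park a tub.
- cup: Bystander: green plastic cup, 84 mm across, 120 mm high, loose; origin under its centre.
- pot: Bystander: open white pot with two side handles, 90 mm across without them, 70 mm high, loose; origin under its centre.
- wire_front (a point): Middle of the right-hand wire of the shelf over the pads. Wires 6 mm thick along rack y (416 mm long) at rack x = -10, 20, 55, 90 mm, centres 200 mm above the table, nothing on them; end wires and posts (12 mm, at rack x = 50 mm) at y = +-208 mm. They bar a gripper pointing straight down over a pad: come in from the rack's open right side, tilted about 40 degrees from vertical.
There are look-alikes about, which are no part of the job. What is shaped like the part that bears short_center but red is not meant.

How it is judged:
By the outcome, as a careful person would: the job done as asked, in the order asked, and still so for the second after the job is handed in, with the robot touching nothing.
It also fails if it takes over 69 s, if anything falls off the work surface, if the arm or the gripper's body presses on something with over 40 N, if the wrist force passes 120 N, or if a joint passes its speed limit or range.

## Working session

There is one attempt and no reset: what is moved stays moved. The work goes in short steps, Python scripts to look and compute and a tool call to move; the robot and the scene stay as the last step left them, time stands still between calls to the robot, and variables do not carry over. Pictures are saved under pics/ and viewed, about 8 in all and at most 12, crops included, and the job is handed in when it is done.

Besides the shell and the picture viewer there is one more tool, called as name(argument=value, ...), one argument or row to a line, values as JSON. apply_moves: Moves the arm, as the interface text tells. Its arguments: {"type":"object","properties":{"increments":{"type":"array","items":{"type":"object","properties":{"gripper":{"type":"number"},"delta_pos":{"type":"array","items":{"type":"number"}},"dr":{"type":"array","items":{"type":"number"}}}}}},"required":["increments"]}

```bash
ls; mkdir -p pics; cat > h.py <<'E'
import numpy as np, cv2
from scipy.spatial.transform import Rotation as R
from workcell import ctrl
def cloud(d):
    z=d["range_z"]; h,w=z.shape; M=np.array(d["mtx"],float)
    u,v=np.meshgrid(np.arange(w),np.arange(h))
    p=np.stack([u.ravel(),v.ravel()],1).astype(np.float64)[:,None]
    n=cv2.undistortPoints(p,M,np.array([d["k1"],0,0,0.]))[:,0]
    c=np.c_[n,np.ones(len(n))]*z.reshape(-1,1)
    Rw=R.from_rotvec(np.ravel(d["rvec"])).as_matrix()
    W=(c-np.ravel(d["tvec"]))@Rw
    W[z.ravel()==0]=np.nan
    return W.reshape(h,w,3)
def proj(d,P):
    return cv2.projectPoints(np.array(P,float).reshape(-1,1,3),np.ravel(d["rvec"]).astype(float),np.ravel(d["tvec"]).astype(float),np.array(d["mtx"],float),np.array([d["k1"],0,0,0.]))[0][:,0]
E
python3 - <<'E'
from h import *
import pickle
o=ctrl.get_obs(); print(o)
ims=[]
for n in("side","top"):
    d=ctrl.get_image(n); pickle.dump(d,open(n+".pkl","wb")); ims.append(d["img"])
    Rw=R.from_rotvec(np.ravel(d["rvec"])).as_matrix(); print(n,-Rw.T@np.ravel(d["tvec"]),Rw[2])
    cv2.imwrite(f"pics/{n}0.png",cv2.resize(d["img"][:,:,::-1],(800,600)))
E
```

```text
pics
{'t': 0.0, 'qpos': array([-1.27598149e+00,  4.23847828e-01,  1.63067184e+00, -1.78059726e-06,
        1.08860777e+00, -1.89758505e-02]), 'qvel': array([ 0.0006634 ,  0.0008796 , -0.00047058,  0.00086312,  0.0004665 ,
       -0.00094793]), 'joint_torque': array([ 2.99328130e-04, -5.44620180e+01, -2.73673439e+01,  6.42199349e-02,
        2.27900664e-02, -1.11429681e-04]), 'ee_pos': array([ 192.79812699, -593.95278575,  229.90446509]), 'orientation': array([ 2.05248549,  0.32630929, -2.05292725]), 'ft_force': array([-0.42395858, -0.07682382, -0.31278285]), 'moment': array([-0.01215343,  0.0188889 ,  0.04264699]), 'width': 87.56241725343949}
side [ 408.52925963 -625.6885748   864.05025236] [ 0.19484487  0.63746073 -0.745439  ]
top [ 406.96029541  -33.15783294 1523.78836979] [ 0.11115138  0.01002632 -0.99375291]
```

View pics/side0.png

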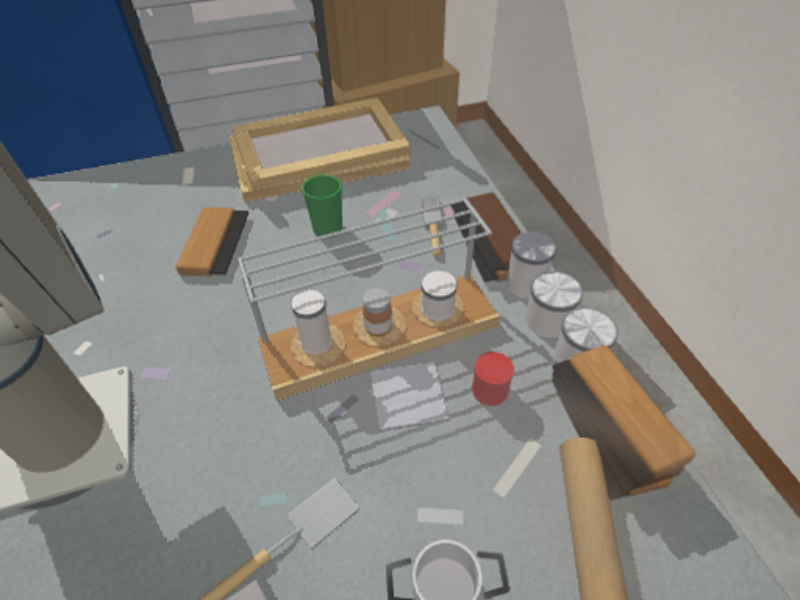

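View pics/top0.png

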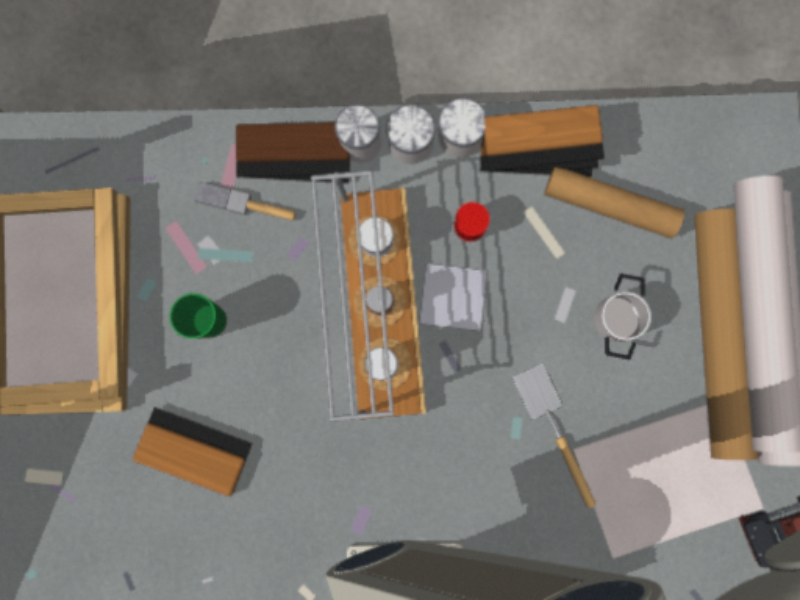

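Side view: the tall tub (310,320) is on the near pad, the jar is at (377,315), the short tub (438,295) is on the far pad, the plate is at (408,395) and the red look-alike at (492,378). The top view agrees. Next I'll measure.

```bash
python3 - <<'E'
from h import *
import pickle
from scipy.optimize import least_squares
s=.64
def circ(P,r):
    f=lambda c:np.hypot(P[:,0]-c[0],P[:,1]-c[1])-r
    return least_squares(f,P[:,:2].mean(0),loss='soft_l1',f_scale=1).x
for n,seeds in (("side",dict(tall=(308,302),jar=(377,298),short=(438,283),red=(493,365),plate=(408,395),cup=(324,185))),("top",dict(tall=(381,362),jar=(378,299),short=(375,234),red=(472,220),plate=(454,310),cup=(193,316)))):
    d=pickle.load(open(n+".pkl","rb")); C=cloud(d)
    for k,(u,v) in seeds.items():
        u,v=int(u*s),int(v*s)
        z=np.nanmedian(C[v-3:v+4,u-3:u+4,2]); c0=np.nanmedian(C[v-3:v+4,u-3:u+4].reshape(-1,3),0)
        W=C.reshape(-1,3); m=(np.abs(W[:,2]-z)<6)&(np.hypot(*(W[:,:2]-c0[:2]).T)<(80 if k=="plate" else 48))
        P=W[m].astype(np.float32)
        if k=="plate": print(n,k,z.round(1),cv2.minAreaRect(P[np.abs(P[:,2]-5)<3][:,:2])); continue
        (cx,cy),r=cv2.minEnclosingCircle(P[:,:2]); print(n,k,"z",z.round(1),"mean",P.mean(0).round(1),"enc",round(cx,1),round(cy,1),round(r,1),len(P))
    # deck & wires
    W=C.reshape(-1,3)
    reg=(W[:,0]>300)&(W[:,0]<950)&(W[:,1]>-250)&(W[:,1]<300)
    P=W[reg&(np.abs(W[:,2]-31)<6)].astype(np.float32)
    img=d["img"].reshape(-1,3).astype(int)[reg&(np.abs(W[:,2]-31)<6)]
    wood=(img[:,0]-img[:,2]>50); Q=P[wood]; print(n,"deck",cv2.minAreaRect(Q[:,:2]),Q.mean(0),len(Q))
    P=W[reg&(np.abs(W[:,2]-200)<7)].astype(np.float32); print(n,"wires",len(P),cv2.minAreaRect(P[:,:2]) if len(P) else 0)
    # pot, cup top points
E
```

```text
Traceback (most recent call last):
cv2.error: OpenCV(4.12.0) /io/opencv/modules/imgproc/src/shapedescr.cpp:201: error: (-215:Assertion failed) count >= 0 && (depth == CV_32F || depth == CV_32S) in function 'minEnclosingCircle'
```

```bash
python3 - <<'E'
from h import *
import pickle
s=.64
for n,seeds in (("side",dict(tall=(308,302),jar=(377,298),short=(438,283),red=(493,365),plate=(408,395),cup=(324,185))),("top",dict(tall=(381,362),jar=(378,299),short=(375,234),red=(472,220),plate=(454,310),cup=(193,316)))):
    d=pickle.load(open(n+".pkl","rb")); C=cloud(d); print(n,"valid",np.isfinite(C[...,2]).mean())
    W=C.reshape(-1,3)
    for k,(u,v) in seeds.items():
        u,v=int(u*s),int(v*s)
        c=C[v-4:v+5,u-4:u+5].reshape(-1,3); print(k,np.isfinite(c[:,0]).sum(),np.nanmedian(c,0).round(1),np.nanpercentile(c[:,2],[5,95]).round(1))
    reg=(W[:,0]>300)&(W[:,0]<950)&(W[:,1]>-250)&(W[:,1]<300)
    img=d["img"].reshape(-1,3).astype(int); wood=img[:,0]-img[:,2]>50
    m=reg&(np.abs(W[:,2]-31)<6)&wood; Q=np.ascontiguousarray(W[m][:,:2],np.float32); print("deck",len(Q),cv2.minAreaRect(Q) if len(Q)>3 else "")
    m=reg&(np.abs(W[:,2]-200)<8); Q=np.ascontiguousarray(W[m][:,:2],np.float32); print("wires",len(Q),cv2.minAreaRect(Q) if len(Q)>3 else "")
E
```

```text
side valid 0.9956715901692709
tall 81 [444.9  30.3 148.3] [146.7 150.6]
jar 81 [565.   35.3 112.1] [110.3 114. ]
short 81 [682.2  39.3 105.3] [102.8 107.2]
red 80 [ 716.  -137.9   72.4] [70.  74.4]
plate 81 [ 575.9 -107.2    4.1] [1.9 6.4]
cup 81 [549.9 406.2  96.8] [ 80.7 113.5]
deck 3524 ((606.4805908203125, -39.56010437011719), (513.4999389648438, 280.92706298828125), 2.603243350982666)
wires 1542 ((563.0049438476562, 76.30316162109375), (424.8591003417969, 109.20332336425781), 3.835336446762085)
top valid 0.9961140950520834
tall 81 [446.3  32.7 149.3] [144.6 201.7]
jar 81 [558.6  37.9 113.4] [108.4 204.1]
short 81 [680.8  35.8 106.5] [101.7 204.6]
red 81 [ 712.6 -143.6   73.2] [66.8 79. ]
plate 81 [ 548.1 -106.4    4.1] [-2.7 10. ]
cup 81 [546.7 400.2  20.6] [ 2.7 50.4]
deck 3697 ((581.7757568359375, -9.117919921875), (466.1658020019531, 446.0610046386719), 13.375901222229004)
wires 1554 ((561.6382446289062, 77.9792709350586), (425.06304931640625, 106.80394744873047), 3.839139699935913)
```

```bash
python3 - <<'E'
from h import *
import pickle
for n in("side","top"):
    d=pickle.load(open(n+".pkl","rb")); W=cloud(d).reshape(-1,3); print(n)
    for k,c,z,r in (("tall",(445,30),148,28),("jar",(563,36),113,27),("short",(682,42),105,32),("red",(715,-140),72,32)):
        m=(np.abs(W[:,2]-z)<7)&(np.hypot(W[:,0]-c[0],W[:,1]-c[1])<50); P=np.ascontiguousarray(W[m],np.float32)
        (x,y),rr=cv2.minEnclosingCircle(P[:,:2].copy()); mid=(np.percentile(P,1,0)+np.percentile(P,99,0))/2
        print(k,len(P),"mean",P.mean(0).round(1),"mid",mid.round(1),"enc",round(x,1),round(y,1),round(rr,1),"r",r)
    img=d["img"].reshape(-1,3).astype(int)
    m=(np.abs(W[:,2]-5)<5)&(np.abs(W[:,0]-560)<90)&(np.abs(W[:,1]+105)<80)&(img[:,2]-img[:,1]>2)&(img.sum(1)>400)
    Q=np.ascontiguousarray(W[m][:,:2],np.float32); print("plate",len(Q),cv2.minAreaRect(Q),np.median(Q,0))
    M=d["mtx"]; print(M[0][0])
E
```

```text
side
tall 310 mean [443.8  28.6 147.6] mid [443.7  30.8 146.6] enc 444.7 31.2 30.1 r 28
jar 192 mean [561.7  31.8 111.7] mid [561.9  33.  110.9] enc 561.8 33.1 24.2 r 27
short 330 mean [682.4  36.4 104.6] mid [683.1  38.5 103.3] enc 684.0 39.0 33.6 r 32
red 433 mean [ 714.1 -145.8   71.5] mid [ 714.4 -144.3   70.7] enc 715.0 -143.7 33.9 r 32
plate 1592 ((575.4308471679688, -106.52835845947266), (120.63059997558594, 119.03096008300781), 81.82548522949219) [ 574.53687  -111.394424]
364.6485115048397
top
tall 262 mean [442.5  32.3 148.3] mid [442.4  32.8 148.5] enc 442.5 32.7 29.0 r 28
jar 180 mean [560.9  36.2 112.8] mid [560.3  35.2 112.9] enc 561.0 35.4 24.1 r 27
short 328 mean [680.8  39.7 105.4] mid [680.5  39.  104.9] enc 681.9 40.7 33.3 r 32
red 370 mean [ 713.  -142.2   72.2] mid [ 713.8 -142.2   72. ] enc 713.3 -141.7 33.2 r 32
plate 1106 ((574.5917358398438, -108.53266143798828), (116.38092803955078, 121.9356689453125), 82.0079574584961) [ 570.4021  -111.64337]
497.3949984870931
```

```bash
cat >> h.py <<'E'
a=np.deg2rad(3.84); RX=np.array([-np.sin(a),np.cos(a),0]); RY=np.array([-np.cos(a),-np.sin(a),0]); RO=np.array([565,37,0.])
T=np.deg2rad(45); XT=np.sin(T)*RX-np.cos(T)*np.array([0,0,1]); 
def Rt(s=1): y=s*RY; return np.stack([XT,y,np.cross(XT,y)],1)
def cur():
    o=ctrl.get_obs(); return np.array(o["ee_pos"]),R.from_rotvec(o["orientation"]),o
def rack(x,y,z): return RO+x*RX+y*RY+np.array([0,0,z])
def contact(): p,r,o=cur(); return p-5*r.as_matrix()[:,0]
def go(target_contact, C=None):
    "shift in tool cm to bring contact point to target"
    p,r,o=cur(); M=r.as_matrix(); c=p-5*M[:,0] if C is None else np.array(C)
    return (M.T@(np.array(target_contact)-c)/10).round(2)
E
python3 - <<'E'
from h import *
p,r,o=cur(); print(r.as_matrix().round(3))
for s in(1,-1):
    q=(r.inv()*R.from_matrix(Rt(s))).as_rotvec(); print(s,q.round(4),np.linalg.norm(q)/.125)
print(rack(0,120,33),rack(0,-120,33))
# rows: rotate w/ s better, plus move to
E
```

```text
[[-0.     0.309 -0.951]
 [ 0.001 -0.951 -0.309]
 [-1.    -0.001 -0.   ]]
1 [ 1.7122 -0.5515 -0.7081] 15.465107943383783
-1 [-1.2516  0.664  -0.5172] 12.065924071556351
[445.26940513  28.96354228  33.        ] [684.73059487  45.03645772  33.        ]
```

```bash
python3 - <<'E'
from h import *
for s in(1,-1):
  M=Rt(s); X,Y,Z=-M[:,1],-M[:,2],M[:,0]; Q=R.from_matrix(np.stack([X,Y,Z],1))
  for q1 in(-.2,-.4,-.6):
    for ph in(1.7,2.1,2.5):
      e=(R.from_euler('ZY',[q1,ph]).inv()*Q).as_euler('ZYZ'); print(s,q1,ph,e.round(2))
E
```

```text
1 -0.2 1.7 [0.75 1.66 2.86]
1 -0.2 2.1 [0.77 1.37 2.59]
1 -0.2 2.5 [0.87 1.1  2.28]
1 -0.4 1.7 [0.7  1.8  2.71]
1 -0.4 2.1 [0.69 1.49 2.45]
1 -0.4 2.5 [0.75 1.19 2.19]
1 -0.6 1.7 [0.63 1.92 2.55]
1 -0.6 2.1 [0.59 1.59 2.32]
1 -0.6 2.5 [0.62 1.26 2.09]
-1 -0.2 1.7 [ 0.75  1.66 -0.28]
-1 -0.2 2.1 [ 0.77  1.37 -0.56]
-1 -0.2 2.5 [ 0.87  1.1  -0.87]
-1 -0.4 1.7 [ 0.7   1.8  -0.43]
-1 -0.4 2.1 [ 0.69  1.49 -0.69]
-1 -0.4 2.5 [ 0.75  1.19 -0.96]
-1 -0.6 1.7 [ 0.63  1.92 -0.59]
-1 -0.6 2.1 [ 0.59  1.59 -0.83]
-1 -0.6 2.5 [ 0.62  1.26 -1.05]
```

apply_moves(
  increments=[
    {"gripper": 100, "delta_pos": [-1, 0, 0], "dr": [-0.0834, 0.0443, -0.0345]},
    {"gripper": 100, "delta_pos": [-1, 0, 0], "dr": [-0.0834, 0.0443, -0.0345]},
    {"gripper": 100, "delta_pos": [-1, 0, 0], "dr": [-0.0834, 0.0443, -0.0345]},
    {"gripper": 100, "delta_pos": [-1, 0, 0], "dr": [-0.0834, 0.0443, -0.0345]},
    {"gripper": 100, "delta_pos": [-1, 0, 0], "dr": [-0.0834, 0.0443, -0.0345]},
  ],
)

```text
t: 0.52
ee_pos: [190.2, -599.2, 280.6]
orientation: [2.037, 0.918, -1.653]
ft_force: [0.2, 0.1, -1.3]
width: 87.9
```

apply_moves(
  increments=[
    {"gripper": 100, "delta_pos": [0, 0, 0], "dr": [-0.0834, 0.0443, -0.0345]},
    {"gripper": 100, "delta_pos": [0, 0, 0], "dr": [-0.0834, 0.0443, -0.0345]},
    {"gripper": 100, "delta_pos": [0, 0, 0], "dr": [-0.0834, 0.0443, -0.0345]},
    {"gripper": 100, "delta_pos": [0, 0, 0], "dr": [-0.0834, 0.0443, -0.0345]},
    {"gripper": 100, "delta_pos": [0, 0, 0], "dr": [-0.0834, 0.0443, -0.0345]},
  ],
)

```text
t: 0.93
ee_pos: [190.1, -599.4, 279.9]
orientation: [1.912, 1.416, -1.195]
ft_force: [-0.2, -1.0, 0.2]
width: 87.6
```

apply_moves(
  increments=[
    {"gripper": 100, "delta_pos": [0, 0, 0], "dr": [-0.0834, 0.0443, -0.0345]},
    {"gripper": 100, "delta_pos": [0, 0, 0], "dr": [-0.0834, 0.0443, -0.0345]},
    {"gripper": 100, "delta_pos": [0, 0, 0], "dr": [-0.0834, 0.0443, -0.0345]},
    {"gripper": 100, "delta_pos": [0, 0, 0], "dr": [-0.0834, 0.0443, -0.0345]},
    {"gripper": 100, "delta_pos": [0, 0, 0], "dr": [-0.0834, 0.0443, -0.0345]},
  ],
)

```text
t: 1.35
ee_pos: [190.1, -599.4, 279.6]
orientation: [1.691, 1.812, -0.696]
ft_force: [-1.4, 0.1, 0.1]
width: 88.1
```

```bash
python3 - <<'E'
from h import *
p,r,o=cur(); print(p,o["t"],o["qpos"].round(2)); print((r.inv()*R.from_matrix(Rt(-1))).as_rotvec().round(4))
tall=np.array([443.5,31,103])
print("to standoff",go(tall-130*XT), "then 13 along x; contact",contact())
E
```

```text
[ 190.1132231  -599.44993379  279.57937939] 1.35 [-1.34  0.79  1.09  0.13  2.05 -1.4 ]
[ 0.0033 -0.0025  0.0008]
to standoff [ 43.32  29.64 -30.59] then 13 along x; contact [ 190.35469469 -602.98593725  283.10618688]
```

apply_moves(
  increments=[
    {"gripper": 100, "delta_pos": [2.16, 1.48, -1.53], "dr": [0, 0, 0]},
    {"gripper": 100, "delta_pos": [2.16, 1.48, -1.53], "dr": [0, 0, 0]},
    {"gripper": 100, "delta_pos": [2.16, 1.48, -1.53], "dr": [0, 0, 0]},
    {"gripper": 100, "delta_pos": [2.16, 1.48, -1.53], "dr": [0, 0, 0]},
    {"gripper": 100, "delta_pos": [2.16, 1.48, -1.53], "dr": [0, 0, 0]},
  ],
)

```text
t: 1.77
ee_pos: [255.9, -462.8, 257.1]
orientation: [1.693, 1.809, -0.701]
ft_force: [0.6, 0.7, -0.2]
width: 87.6
```

apply_moves(
  increments=[
    {"gripper": 100, "delta_pos": [2.16, 1.48, -1.53], "dr": [0, 0, 0]},
    {"gripper": 100, "delta_pos": [2.16, 1.48, -1.53], "dr": [0, 0, 0]},
    {"gripper": 100, "delta_pos": [2.16, 1.48, -1.53], "dr": [0, 0, 0]},
    {"gripper": 100, "delta_pos": [2.16, 1.48, -1.53], "dr": [0, 0, 0]},
    {"gripper": 100, "delta_pos": [2.16, 1.48, -1.53], "dr": [0, 0, 0]},
  ],
)

```text
t: 2.18
ee_pos: [321.1, -327.7, 235.0]
orientation: [1.693, 1.809, -0.702]
ft_force: [0.4, 0.2, 0.1]
width: 87.8
```

apply_moves(
  increments=[
    {"gripper": 100, "delta_pos": [2.16, 1.48, -1.53], "dr": [0, 0, 0]},
    {"gripper": 100, "delta_pos": [2.16, 1.48, -1.53], "dr": [0, 0, 0]},
    {"gripper": 100, "delta_pos": [2.16, 1.48, -1.53], "dr": [0, 0, 0]},
    {"gripper": 100, "delta_pos": [2.16, 1.48, -1.53], "dr": [0, 0, 0]},
    {"gripper": 100, "delta_pos": [2.16, 1.48, -1.53], "dr": [0, 0, 0]},
  ],
)

```text
t: 2.6
ee_pos: [386.2, -192.8, 212.7]
orientation: [1.693, 1.809, -0.702]
ft_force: [0.7, -0.2, 0.3]
width: 87.8
```

apply_moves(
  increments=[
    {"gripper": 100, "delta_pos": [2.16, 1.48, -1.53], "dr": [0, 0, 0]},
    {"gripper": 100, "delta_pos": [2.16, 1.48, -1.53], "dr": [0, 0, 0]},
    {"gripper": 100, "delta_pos": [2.16, 1.48, -1.53], "dr": [0, 0, 0]},
    {"gripper": 100, "delta_pos": [2.16, 1.48, -1.53], "dr": [0, 0, 0]},
    {"gripper": 100, "delta_pos": [0, 0, 0], "dr": [0, 0, 0]},
  ],
)

```text
t: 3.02
ee_pos: [438.2, -82.3, 194.7]
orientation: [1.69, 1.814, -0.7]
ft_force: [-0.9, 0.2, 0.4]
width: 87.8
```

```bash
cat > fit.py <<'E'
from h import *
def fit(d,c,z,tol=5,rad=45):
    W=cloud(d).reshape(-1,3); m=(np.abs(W[:,2]-z)<tol)&(np.hypot(W[:,0]-c[0],W[:,1]-c[1])<rad)
    P=np.ascontiguousarray(W[m],np.float32)
    if len(P)<10: return len(P)
    (x,y),r=cv2.minEnclosingCircle(P[:,:2].copy()); return len(P),round(x,1),round(y,1),round(r,1),P.mean(0).round(1)
E
python3 - <<'E'
from fit import *
p,r,o=cur(); print(p,o["t"],o["qpos"].round(2)); print((r.inv()*R.from_matrix(Rt(-1))).as_rotvec().round(4))
tall=np.array([443.5,31,103])
print("to standoff",go(tall-130*XT),"to tall",go(tall),"contact",contact())
d=ctrl.get_image("wrist"); print(fit(d,(443,31),148))
s=ctrl.get_image("side")
cv2.imwrite("pics/w1.png",np.hstack([d["img"],s["img"]])[:,:,::-1][:, :, :][::1,::1] if 0 else cv2.resize(np.hstack([d["img"],s["img"]])[:,:,::-1],(800,300)))
E
```

```text
[438.15317215 -82.25058204 194.65440603] 3.0167 [-0.6   0.48  1.89  0.6   1.36 -0.98]
[ 0.0011 -0.0013  0.003 ]
to standoff [ 1.94  1.3  -1.48] to tall [14.94  1.34 -1.46] contact [438.40509669 -85.7817884  198.18528632]
(2499, 444.1, 31.8, 29.5, array([444.1,  28.5, 148.6], dtype=float32))
```

View pics/w1.png

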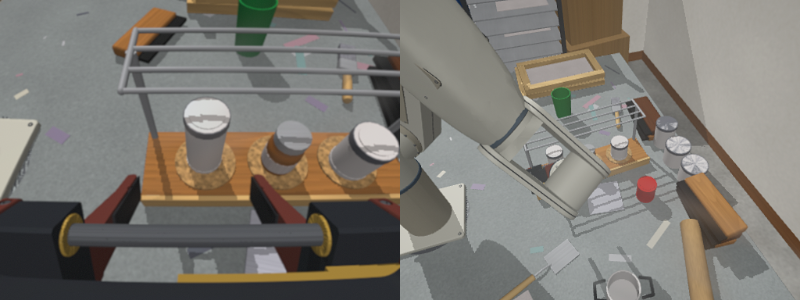

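The wrist view shows the tall tub between the fingers' lines, and the lid fit puts it at (444,31.5). I'll align and go in.

apply_moves(
  increments=[
    {"gripper": 100, "delta_pos": [0.6, 0.47, -0.49], "dr": [0, 0, 0]},
    {"gripper": 100, "delta_pos": [0.6, 0.46, -0.49], "dr": [0, 0, 0]},
    {"gripper": 100, "delta_pos": [0.7, 0.46, -0.48], "dr": [0, 0, 0]},
    {"gripper": 100, "delta_pos": [1.5, 0, 0], "dr": [0, 0, 0]},
    {"gripper": 100, "delta_pos": [2, 0, 0], "dr": [0, 0, 0]},
  ],
)

```text
t: 3.53
ee_pos: [449.9, -37.2, 167.6]
orientation: [1.693, 1.805, -0.701]
ft_force: [-0.5, 1.2, -0.2]
width: 88.0
```

apply_moves(
  increments=[
    {"gripper": 100, "delta_pos": [1.7, 0, 0], "dr": [0, 0, 0]},
    {"gripper": 100, "delta_pos": [1.5, 0, 0], "dr": [0, 0, 0]},
    {"gripper": 100, "delta_pos": [1.3, 0, 0], "dr": [0, 0, 0]},
    {"gripper": 100, "delta_pos": [1, 0, 0], "dr": [0, 0, 0]},
    {"gripper": 100, "delta_pos": [0, 0, 0], "dr": [0, 0, 0]},
  ],
)

```text
t: 3.95
ee_pos: [445.2, 3.3, 127.4]
orientation: [1.692, 1.812, -0.703]
ft_force: [-0.5, -0.5, 0.4]
width: 87.9
```

```bash
python3 - <<'E'
from fit import *
p,r,o=cur(); print(o["t"],o["ft_force"].round(1))
print("to tall",go([444,31.5,103]),"contact",contact())
d=ctrl.get_image("wrist"); print(fit(d,(443,31),148),fit(d,(683,40),105))
cv2.imwrite("pics/w2.png",d["img"][:,:,::-1])
E
```

```text
3.95 [-0.5 -0.5  0.4]
to tall [ 4.23  0.08 -0.27] contact [ 4.45433190e+02 -2.76585347e-01  1.30964308e+02]
(6560, 443.8, 31.9, 29.2, array([444.2,  27.4, 148.7], dtype=float32)) 0
```

View pics/w2.png

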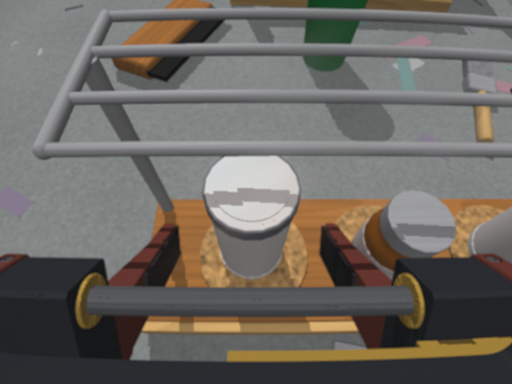

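The tub (252,210) is centred between the fingers (about 165 and 340), clear of the wire at row 150.

apply_moves(
  increments=[
    {"gripper": 100, "delta_pos": [1, 0.02, -0.06], "dr": [0, 0, 0]},
    {"gripper": 100, "delta_pos": [1, 0.02, -0.06], "dr": [0, 0, 0]},
    {"gripper": 100, "delta_pos": [1, 0.02, -0.06], "dr": [0, 0, 0]},
    {"gripper": 100, "delta_pos": [0.8, 0.02, -0.06], "dr": [0, 0, 0]},
    {"gripper": 100, "delta_pos": [0.4, 0, 0], "dr": [0, 0, 0]},
  ],
)

```text
t: 4.42
ee_pos: [444.2, 34.4, 99.6]
orientation: [1.692, 1.81, -0.702]
ft_force: [-0.7, 0.2, 0.5]
width: 87.8
```

apply_moves(
  increments=[
    {"gripper": 0, "delta_pos": [0, 0, 0], "dr": [0, 0, 0]},
    {"gripper": 0, "delta_pos": [0, 0, 0], "dr": [0, 0, 0]},
    {"gripper": 0, "delta_pos": [0, 0, 0], "dr": [0, 0, 0]},
    {"gripper": 0, "delta_pos": [0, 0, 0], "dr": [0, 0, 0]},
    {"gripper": 0, "delta_pos": [0, 0, 0], "dr": [0, 0, 0]},
  ],
)

```text
t: 4.83
ee_pos: [445.0, 33.1, 100.6]
orientation: [1.692, 1.808, -0.701]
ft_force: [-0.8, -0.4, 0.1]
width: 58.2
```

apply_moves(
  increments=[
    {"gripper": 0, "delta_pos": [0, 0, 0], "dr": [0, 0, 0]},
    {"gripper": 0, "delta_pos": [0, 0, 0], "dr": [0, 0, 0]},
    {"gripper": 0, "delta_pos": [0, 0, 0], "dr": [0, 0, 0]},
    {"gripper": 0, "delta_pos": [0, 0, 0], "dr": [0, 0, 0]},
    {"gripper": 0, "delta_pos": [0, 0, 0], "dr": [0, 0, 0]},
  ],
)

```text
t: 5.25
ee_pos: [444.8, 33.2, 100.6]
orientation: [1.692, 1.809, -0.701]
ft_force: [-1.2, -1.6, 3.7]
width: 55.5
```

```bash
python3 - <<'E'
from fit import *
p,r,o=cur(); M=r.as_matrix(); print(o["t"],o["ft_force"].round(1),o["width"])
print("contact",contact()); print("M",M.round(3)); print("up 1cm in tool",(M.T@[0,0,1]).round(3))
d=ctrl.get_image("wrist"); print(fit(d,(443,31),148,8))
E
```

```text
5.25 [-1.2 -1.6  3.7] 55.4689093680395
contact [445.07974052  29.69180822 104.12710142]
M [[-0.047  0.998  0.047]
 [ 0.705  0.067 -0.706]
 [-0.708  0.    -0.707]]
up 1cm in tool [-0.708  0.    -0.707]
(11177, 443.8, 21.0, 40.8, array([444.7,  23.3, 148.4], dtype=float32))
```

```bash
python3 - <<'E'
from fit import *
p,r,o=cur(); M=r.as_matrix(); c=contact()
a=c+[0,0,5]-30*M[:,0]; b=np.array([575,-108,a[2]]); e=np.array([575,-108,78.])
for s,t in((c,a),(a,b),(b,e)): print((M.T@(t-s)/10).round(2))
E
```

```text
[-3.35  0.   -0.35]
[-8.82 12.05  8.84]
[ 3.7 -0.   3.7]
```

apply_moves(
  increments=[
    {"gripper": 0, "delta_pos": [-0.35, 0, -0.35], "dr": [0, 0, 0]},
    {"gripper": 0, "delta_pos": [-0.6, 0, 0], "dr": [0, 0, 0]},
    {"gripper": 0, "delta_pos": [-0.8, 0, 0], "dr": [0, 0, 0]},
    {"gripper": 0, "delta_pos": [-0.8, 0, 0], "dr": [0, 0, 0]},
    {"gripper": 0, "delta_pos": [-0.8, 0, 0], "dr": [0, 0, 0]},
  ],
)

```text
t: 5.72
ee_pos: [446.4, 11.4, 127.1]
orientation: [1.692, 1.808, -0.702]
ft_force: [0.1, 0.3, -3.2]
width: 55.2
```

apply_moves(
  increments=[
    {"gripper": 0, "delta_pos": [-0.3, 0.4, 0.3], "dr": [0, 0, 0]},
    {"gripper": 0, "delta_pos": [-0.6, 0.8, 0.6], "dr": [0, 0, 0]},
    {"gripper": 0, "delta_pos": [-0.9, 1.2, 0.9], "dr": [0, 0, 0]},
    {"gripper": 0, "delta_pos": [-1.0, 1.4, 1.0], "dr": [0, 0, 0]},
    {"gripper": 0, "delta_pos": [-1.1, 1.5, 1.1], "dr": [0, 0, 0]},
  ],
)

```text
t: 6.13
ee_pos: [503.6, -40.3, 126.4]
orientation: [1.692, 1.809, -0.702]
ft_force: [-1.1, 0.1, -3.3]
width: 55.6
```

apply_moves(
  increments=[
    {"gripper": 0, "delta_pos": [-1.1, 1.5, 1.1], "dr": [0, 0, 0]},
    {"gripper": 0, "delta_pos": [-1.1, 1.5, 1.1], "dr": [0, 0, 0]},
    {"gripper": 0, "delta_pos": [-1.0, 1.4, 1.0], "dr": [0, 0, 0]},
    {"gripper": 0, "delta_pos": [-0.9, 1.2, 0.9], "dr": [0, 0, 0]},
    {"gripper": 0, "delta_pos": [-0.6, 0.8, 0.6], "dr": [0, 0, 0]},
  ],
)

```text
t: 6.55
ee_pos: [572.8, -103.3, 126.2]
orientation: [1.693, 1.807, -0.702]
ft_force: [0.1, 0.3, -3.2]
width: 55.7
```

apply_moves(
  increments=[
    {"gripper": 0, "delta_pos": [-0.2, 0.3, 0.2], "dr": [0, 0, 0]},
    {"gripper": 0, "delta_pos": [0, 0, 0], "dr": [0, 0, 0]},
    {"gripper": 0, "delta_pos": [0.4, 0, 0.4], "dr": [0, 0, 0]},
    {"gripper": 0, "delta_pos": [0.8, 0, 0.8], "dr": [0, 0, 0]},
    {"gripper": 0, "delta_pos": [0.8, 0, 0.8], "dr": [0, 0, 0]},
  ],
)

```text
t: 6.97
ee_pos: [573.6, -103.5, 97.5]
orientation: [1.692, 1.809, -0.702]
ft_force: [0.7, 0.6, -3.5]
width: 55.6
```

```bash
python3 - <<'E'
from fit import *
p,r,o=cur(); M=r.as_matrix(); print(o["t"],o["ft_force"].round(1),o["width"])
c=contact();print("contact",c, go([575,-108,76]))
print((r.inv()*R.from_matrix(Rt(-1))).as_rotvec().round(4))
d=ctrl.get_image("side")
P=proj(d,[c-[0,0,c[2]-5]]);print(P)
cv2.imwrite("pics/s3.png",cv2.resize(d["img"][150:330,130:430,::-1],None,fx=2.5,fy=2.5))
E
```

```text
6.9667 [ 0.7  0.6 -3.5] 55.573370678465515
contact [ 573.84515798 -107.04587075  100.99144767] [1.7  0.11 1.84]
[-0.0001  0.0008  0.0002]
[[260.20825018 251.85624029]]
```

View pics/s3.png

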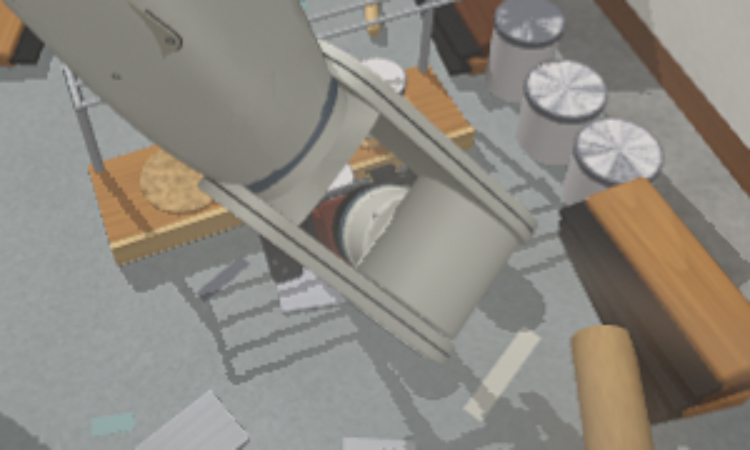

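apply_moves(
  increments=[
    {"gripper": 0, "delta_pos": [0.5, 0.05, 0.5], "dr": [0, 0, 0]},
    {"gripper": 0, "delta_pos": [0.5, 0.05, 0.5], "dr": [0, 0, 0]},
    {"gripper": 0, "delta_pos": [0.35, 0, 0.35], "dr": [0, 0, 0]},
    {"gripper": 0, "delta_pos": [0.2, 0, 0.2], "dr": [0, 0, 0]},
    {"gripper": 0, "delta_pos": [0.1, 0, 0.1], "dr": [0, 0, 0]},
  ],
)

```text
t: 7.43
ee_pos: [575.0, -103.8, 74.5]
orientation: [1.692, 1.81, -0.702]
ft_force: [-0.3, 0.1, -3.9]
width: 55.6
```

apply_moves(
  increments=[
    {"gripper": 0, "delta_pos": [0.07, 0, 0.07], "dr": [0, 0, 0]},
    {"gripper": 0, "delta_pos": [0, 0, 0], "dr": [0, 0, 0]},
    {"gripper": 0, "delta_pos": [0.05, 0, 0.05], "dr": [0, 0, 0]},
    {"gripper": 0, "delta_pos": [0, 0, 0], "dr": [0, 0, 0]},
    {"gripper": 0, "delta_pos": [0, 0, 0], "dr": [0, 0, 0]},
  ],
)

```text
t: 7.85
ee_pos: [575.3, -104.0, 73.6]
orientation: [1.692, 1.809, -0.701]
ft_force: [-0.1, -0.1, -2.7]
width: 55.6
```

```bash
python3 - <<'E'
from fit import *
p,r,o=cur(); print(o["t"],o["ft_force"].round(1),o["width"]); print(contact(),go([575,-108,76]))
E
```

```text
7.85 [-0.1 -0.1 -2.7] 55.57950347851569
[ 575.51778138 -107.55466051   77.11393006] [ 0.05 -0.05  0.11]
```

apply_moves(
  increments=[
    {"gripper": 0, "delta_pos": [0.05, 0, 0.05], "dr": [0, 0, 0]},
    {"gripper": 0, "delta_pos": [0.05, 0, 0.05], "dr": [0, 0, 0]},
    {"gripper": 0, "delta_pos": [0, 0, 0], "dr": [0, 0, 0]},
    {"gripper": 0, "delta_pos": [0, 0, 0], "dr": [0, 0, 0]},
    {"gripper": 0, "delta_pos": [0, 0, 0], "dr": [0, 0, 0]},
  ],
)

```text
t: 8.27
ee_pos: [575.3, -104.0, 72.6]
orientation: [1.693, 1.809, -0.701]
ft_force: [-2.3, -1.5, 4.6]
width: 55.8
```

apply_moves(
  increments=[
    {"gripper": 100, "delta_pos": [0, 0, 0], "dr": [0, 0, 0]},
    {"gripper": 100, "delta_pos": [0, 0, 0], "dr": [0, 0, 0]},
    {"gripper": 100, "delta_pos": [0, 0, 0], "dr": [0, 0, 0]},
    {"gripper": 100, "delta_pos": [0, 0, 0], "dr": [0, 0, 0]},
    {"gripper": 100, "delta_pos": [0, 0, 0], "dr": [0, 0, 0]},
  ],
)

```text
t: 8.68
ee_pos: [575.2, -103.9, 71.8]
orientation: [1.692, 1.809, -0.702]
ft_force: [-0.2, 0.1, 0.4]
width: 85.3
```

apply_moves(
  increments=[
    {"gripper": 100, "delta_pos": [-0.3, 0, 0], "dr": [0, 0, 0]},
    {"gripper": 100, "delta_pos": [-0.7, 0, 0], "dr": [0, 0, 0]},
    {"gripper": 100, "delta_pos": [-1.5, 0, 0], "dr": [0, 0, 0]},
    {"gripper": 100, "delta_pos": [-2, 0, 0], "dr": [0, 0, 0]},
    {"gripper": 100, "delta_pos": [-2.5, 0, 0], "dr": [0, 0, 0]},
  ],
)

```text
t: 9.1
ee_pos: [578.1, -153.9, 122.3]
orientation: [1.692, 1.81, -0.702]
ft_force: [-0.1, -0.0, 0.3]
width: 87.6
```

apply_moves(
  increments=[
    {"gripper": 100, "delta_pos": [-2.5, 0, 0], "dr": [0, 0, 0]},
    {"gripper": 100, "delta_pos": [-2, 0, 0], "dr": [0, 0, 0]},
    {"gripper": 100, "delta_pos": [-1.5, 0, 0], "dr": [0, 0, 0]},
    {"gripper": 100, "delta_pos": [-0.5, 0, 0], "dr": [0, 0, 0]},
    {"gripper": 100, "delta_pos": [0, 0, 0], "dr": [0, 0, 0]},
  ],
)

```text
t: 9.52
ee_pos: [582.1, -201.1, 169.1]
orientation: [1.693, 1.805, -0.701]
ft_force: [0.4, -0.0, -0.1]
width: 87.9
```

```bash
python3 - <<'E'
from fit import *
p,r,o=cur(); print(o["t"],o["ft_force"].round(1),o["width"]); c=contact(); print(c)
S=np.array([683,40,73]); print("standoff",go(S-130*XT))
d=ctrl.get_image("wrist"); print("tall",fit(d,(575,-108),120),"short",fit(d,(683,40),105),"red",fit(d,(714,-142),72))
E
```

```text
9.5167 [ 0.4 -0.  -0.1] 87.93512633664099
[ 582.3630879  -204.59246926  172.62128018]
standoff [10.83 11.65 -9.76]
tall (2704, 574.4, -104.9, 29.8, array([ 575. , -108.3,  120.6], dtype=float32)) short (1654, 684.0, 39.4, 33.6, array([682.8,  34.6, 105.6], dtype=float32)) red (3162, 715.6, -143.5, 33.6, array([ 713.9, -145.7,   72.7], dtype=float32))
```

apply_moves(
  increments=[
    {"gripper": 100, "delta_pos": [1.08, 1.16, -0.98], "dr": [0, 0, 0]},
    {"gripper": 100, "delta_pos": [1.08, 1.16, -0.98], "dr": [0, 0, 0]},
    {"gripper": 100, "delta_pos": [1.08, 1.16, -0.98], "dr": [0, 0, 0]},
    {"gripper": 100, "delta_pos": [1.08, 1.16, -0.98], "dr": [0, 0, 0]},
    {"gripper": 100, "delta_pos": [1.08, 1.16, -0.98], "dr": [0, 0, 0]},
  ],
)

```text
t: 9.98
ee_pos: [634.3, -120.9, 162.9]
orientation: [1.692, 1.811, -0.703]
ft_force: [0.9, -0.8, 0.2]
width: 88.1
```

apply_moves(
  increments=[
    {"gripper": 100, "delta_pos": [1.08, 1.16, -0.98], "dr": [0, 0, 0]},
    {"gripper": 100, "delta_pos": [1.08, 1.16, -0.98], "dr": [0, 0, 0]},
    {"gripper": 100, "delta_pos": [1.08, 1.16, -0.98], "dr": [0, 0, 0]},
    {"gripper": 100, "delta_pos": [1.08, 1.16, -0.98], "dr": [0, 0, 0]},
    {"gripper": 100, "delta_pos": [1.08, 1.16, -0.98], "dr": [0, 0, 0]},
  ],
)

```text
t: 10.4
ee_pos: [688.0, -44.4, 159.8]
orientation: [1.692, 1.81, -0.702]
ft_force: [0.2, -0.7, -0.8]
width: 87.6
```

apply_moves(
  increments=[
    {"gripper": 100, "delta_pos": [0, 0, 0], "dr": [0, 0, 0]},
    {"gripper": 100, "delta_pos": [0.5, 0, 0], "dr": [0, 0, 0]},
    {"gripper": 100, "delta_pos": [1, 0, 0], "dr": [0, 0, 0]},
    {"gripper": 100, "delta_pos": [1, 0, 0], "dr": [0, 0, 0]},
    {"gripper": 100, "delta_pos": [0.5, 0, 0], "dr": [0, 0, 0]},
  ],
)

```text
t: 10.82
ee_pos: [685.1, -24.2, 137.5]
orientation: [1.693, 1.811, -0.703]
ft_force: [-0.7, -0.2, -0.1]
width: 87.7
```

```bash
python3 - <<'E'
from fit import *
p,r,o=cur(); print(o["t"],o["ft_force"].round(1),o["qpos"].round(2)); print(contact())
d=ctrl.get_image("wrist"); print("short",fit(d,(683,40),105),"jar",fit(d,(562,35),112))
print(go([684,39.5,73]))
cv2.imwrite("pics/w4.png",d["img"][:,:,::-1])
E
```

```text
10.8167 [-0.7 -0.2 -0.1] [-0.34  0.79  1.43  0.72  1.36 -0.73]
[685.33443877 -27.73597932 141.04720938]
short (4591, 683.9, 39.7, 33.5, array([684.2,  36.4, 105.7], dtype=float32)) jar (2493, 563.2, 34.2, 24.4, array([565. ,  32.1, 112.8], dtype=float32))
[9.5  0.36 0.07]
```

View pics/w4.png

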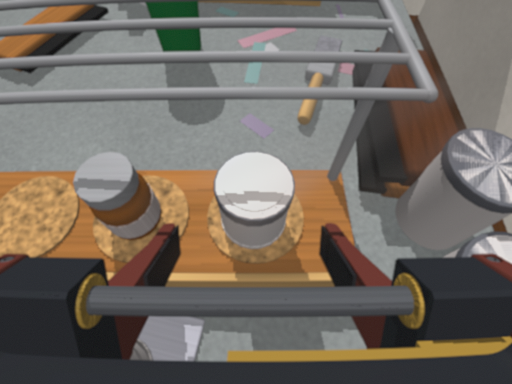

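The short tub (254,200) is centred between the fingers on its pad and the path is clear.

apply_moves(
  increments=[
    {"gripper": 100, "delta_pos": [1, 0.09, 0], "dr": [0, 0, 0]},
    {"gripper": 100, "delta_pos": [1.5, 0.09, 0], "dr": [0, 0, 0]},
    {"gripper": 100, "delta_pos": [1.5, 0.09, 0.07], "dr": [0, 0, 0]},
    {"gripper": 100, "delta_pos": [1.5, 0.09, 0], "dr": [0, 0, 0]},
    {"gripper": 100, "delta_pos": [1.5, 0, 0], "dr": [0, 0, 0]},
  ],
)

```text
t: 11.28
ee_pos: [686.2, 25.5, 87.6]
orientation: [1.692, 1.81, -0.702]
ft_force: [-0.3, 0.1, 1.0]
width: 88.0
```

apply_moves(
  increments=[
    {"gripper": 100, "delta_pos": [1.2, 0, 0], "dr": [0, 0, 0]},
    {"gripper": 100, "delta_pos": [0.9, 0, 0], "dr": [0, 0, 0]},
    {"gripper": 100, "delta_pos": [0.4, 0, 0], "dr": [0, 0, 0]},
    {"gripper": 100, "delta_pos": [0, 0, 0], "dr": [0, 0, 0]},
    {"gripper": 0, "delta_pos": [0, 0, 0], "dr": [0, 0, 0]},
  ],
)

```text
t: 11.7
ee_pos: [685.5, 41.8, 71.5]
orientation: [1.692, 1.809, -0.701]
ft_force: [-0.2, -0.3, -0.2]
width: 83.9
```

apply_moves(
  increments=[
    {"gripper": 0, "delta_pos": [0, 0, 0], "dr": [0, 0, 0]},
    {"gripper": 0, "delta_pos": [0, 0, 0], "dr": [0, 0, 0]},
    {"gripper": 0, "delta_pos": [0, 0, 0], "dr": [0, 0, 0]},
    {"gripper": 0, "delta_pos": [0, 0, 0], "dr": [0, 0, 0]},
    {"gripper": 0, "delta_pos": [0, 0, 0], "dr": [0, 0, 0]},
  ],
)

```text
t: 12.12
ee_pos: [685.5, 41.3, 71.9]
orientation: [1.693, 1.808, -0.701]
ft_force: [-0.7, -2.1, 3.7]
width: 63.6
```

```bash
python3 - <<'E'
from fit import *
p,r,o=cur(); M=r.as_matrix(); print(o["t"],o["ft_force"].round(1),o["width"])
c=contact(); print(c)
a=c+[0,0,5]-32*M[:,0]; n=rack(0,120,0)[:2]
# tub offset from contact along rack x is zero when gripped? contact line passes through axis -> use lid fit offset
off=np.array([684,39.6])-c[:2]; print("off",off)
L=np.array([690,-85.,a[2]+35]); L2=np.array([440,-75.,a[2]+35]); 
t=np.array([*(n-[0,off[1]]),c[2]]); b=t+[0,0,5]-32*M[:,0]; 
for s,q in((c,a),(a,L),(L,L2),(L2,b),(b,t)): print(q.round(1),(M.T@(q-s)/10).round(2))
E
```

```text
12.1167 [-0.7 -2.1  3.7] 63.60980856829199
[685.70725121  37.79249019  75.45169469]
off [-1.70725121  1.80750981]
[687.2  15.2 103.1] [-3.55  0.   -0.35]
[690.  -85.  138.1] [-9.56 -0.38  4.62]
[440.  -75.  138.1] [  1.87 -24.88  -1.89]
[446.8   4.6 103.1] [ 8.06  1.2  -3.12]
[445.3  27.2  75.5] [ 3.55 -0.    0.35]
```

```bash
python3 - <<'E'
from fit import *
p,r,o=cur(); M=r.as_matrix(); c=contact()
a=c+[0,0,5]-32*M[:,0]; t=np.array([445.5,27.2,c[2]]); b=t+[0,0,5]-32*M[:,0]
L=np.array([690,-80.,190]); L2=np.array([448,-80.,190])
for s,q in((c,a),(a,L),(L,L2),(L2,b),(b,t)): print(q.round(1),(M.T@(q-s)/10).round(2))
E
```

```text
[687.2  15.2 103.1] [-3.55  0.   -0.35]
[690. -80. 190.] [-12.88  -0.35   0.6 ]
[448. -80. 190.] [  1.13 -24.15  -1.15]
[447.    4.6 103.1] [12.12  0.46  0.16]
[445.5  27.2  75.5] [ 3.55 -0.    0.35]
```

apply_moves(
  increments=[
    {"gripper": 0, "delta_pos": [-0.35, 0, -0.35], "dr": [0, 0, 0]},
    {"gripper": 0, "delta_pos": [-0.6, 0, 0], "dr": [0, 0, 0]},
    {"gripper": 0, "delta_pos": [-0.8, 0, 0], "dr": [0, 0, 0]},
    {"gripper": 0, "delta_pos": [-0.9, 0, 0], "dr": [0, 0, 0]},
    {"gripper": 0, "delta_pos": [-0.9, 0, 0], "dr": [0, 0, 0]},
  ],
)

```text
t: 12.53
ee_pos: [686.9, 18.4, 99.5]
orientation: [1.692, 1.809, -0.702]
ft_force: [-0.2, -0.4, -3.4]
width: 63.7
```

apply_moves(
  increments=[
    {"gripper": 0, "delta_pos": [-1.2, -0.04, 0.06], "dr": [0, 0, 0]},
    {"gripper": 0, "delta_pos": [-1.5, -0.04, 0.06], "dr": [0, 0, 0]},
    {"gripper": 0, "delta_pos": [-1.5, -0.04, 0.06], "dr": [0, 0, 0]},
    {"gripper": 0, "delta_pos": [-1.5, -0.04, 0.06], "dr": [0, 0, 0]},
    {"gripper": 0, "delta_pos": [-1.5, -0.04, 0.06], "dr": [0, 0, 0]},
  ],
)

```text
t: 12.95
ee_pos: [688.5, -35.4, 149.2]
orientation: [1.693, 1.808, -0.701]
ft_force: [-0.1, 1.2, -3.1]
width: 63.9
```

apply_moves(
  increments=[
    {"gripper": 0, "delta_pos": [-1.5, -0.04, 0.06], "dr": [0, 0, 0]},
    {"gripper": 0, "delta_pos": [-1.5, -0.04, 0.06], "dr": [0, 0, 0]},
    {"gripper": 0, "delta_pos": [-1.4, -0.04, 0.06], "dr": [0, 0, 0]},
    {"gripper": 0, "delta_pos": [-0.9, -0.04, 0.06], "dr": [0, 0, 0]},
    {"gripper": 0, "delta_pos": [-0.3, 0, 0.06], "dr": [0, 0, 0]},
  ],
)

```text
t: 13.37
ee_pos: [690.2, -77.1, 186.8]
orientation: [1.693, 1.806, -0.701]
ft_force: [1.0, 0.1, -3.1]
width: 63.6
```

apply_moves(
  increments=[
    {"gripper": 0, "delta_pos": [0.03, -0.7, -0.03], "dr": [0, 0, 0]},
    {"gripper": 0, "delta_pos": [0.06, -1.3, -0.06], "dr": [0, 0, 0]},
    {"gripper": 0, "delta_pos": [0.08, -1.7, -0.08], "dr": [0, 0, 0]},
    {"gripper": 0, "delta_pos": [0.09, -1.9, -0.09], "dr": [0, 0, 0]},
    {"gripper": 0, "delta_pos": [0.09, -1.9, -0.09], "dr": [0, 0, 0]},
  ],
)

```text
t: 13.78
ee_pos: [612.6, -74.5, 184.4]
orientation: [1.692, 1.811, -0.702]
ft_force: [-0.6, 0.5, -3.2]
width: 63.4
```

apply_moves(
  increments=[
    {"gripper": 0, "delta_pos": [0.09, -1.9, -0.09], "dr": [0, 0, 0]},
    {"gripper": 0, "delta_pos": [0.09, -1.9, -0.09], "dr": [0, 0, 0]},
    {"gripper": 0, "delta_pos": [0.09, -1.9, -0.09], "dr": [0, 0, 0]},
    {"gripper": 0, "delta_pos": [0.09, -1.9, -0.09], "dr": [0, 0, 0]},
    {"gripper": 0, "delta_pos": [0.09, -1.9, -0.09], "dr": [0, 0, 0]},
  ],
)

```text
t: 14.2
ee_pos: [517.4, -74.5, 184.8]
orientation: [1.692, 1.811, -0.702]
ft_force: [0.5, -0.4, -3.3]
width: 63.7
```

apply_moves(
  increments=[
    {"gripper": 0, "delta_pos": [0.09, -1.9, -0.09], "dr": [0, 0, 0]},
    {"gripper": 0, "delta_pos": [0.09, -1.9, -0.09], "dr": [0, 0, 0]},
    {"gripper": 0, "delta_pos": [0.08, -1.7, -0.08], "dr": [0, 0, 0]},
    {"gripper": 0, "delta_pos": [0.06, -1.3, -0.06], "dr": [0, 0, 0]},
    {"gripper": 0, "delta_pos": [0.03, -0.6, -0.03], "dr": [0, 0, 0]},
  ],
)

```text
t: 14.62
ee_pos: [443.0, -74.7, 185.1]
orientation: [1.693, 1.811, -0.702]
ft_force: [0.3, -0.8, -3.6]
width: 63.4
```

```bash
python3 - <<'E'
from fit import *
p,r,o=cur(); M=r.as_matrix(); c=contact(); print(o["t"],o["ft_force"].round(1),o["width"],c)
print((r.inv()*R.from_matrix(Rt(-1))).as_rotvec().round(4))
t=np.array([445.5,27.2,75.5]); b=t+[0,0,5]-32*M[:,0]
for s,q in((c,b),(b,t)): print(q.round(1),(M.T@(q-s)/10).round(2))
d=ctrl.get_image("wrist"); W=cloud(d).reshape(-1,3); img=d["img"].reshape(-1,3).astype(int)
for nm,cc in(("near",rack(0,120,0)),("far",rack(0,-120,0))):
    m=(np.abs(W[:,2]-33)<4)&(np.hypot(W[:,0]-cc[0],W[:,1]-cc[1])<70); print(nm,cc.round(1),m.sum())
cv2.imwrite("pics/w5.png",d["img"][:,:,::-1])
E
```

```text
14.6167 [ 0.3 -0.8 -3.6] 63.44432082700759 [443.22793286 -78.2292687  188.64244111]
[-0.0011 -0.0003  0.0008]
[447.    4.6 103.1] [11.87  0.95  0.22]
[445.5  27.2  75.5] [3.55 0.   0.35]
near [445.3  29.    0. ] 627
far [684.7  45.    0. ] 7323
```

View pics/w5.png

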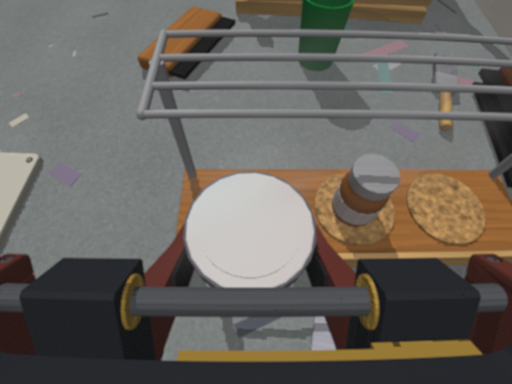

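```bash
python3 - <<'E'
from fit import *
import pickle
def ray(d,u,v,z):
    n=cv2.undistortPoints(np.array([[[u,v]]],float),np.array(d["mtx"],float),np.array([d["k1"],0,0,0.]))[0,0]
    Rw=R.from_rotvec(np.ravel(d["rvec"])).as_matrix(); o=-Rw.T@np.ravel(d["tvec"]); k=Rw.T@np.array([*n,1]); return o+k*(z-o[2])/k[2]
d=ctrl.get_image("wrist")
im=d["img"]; W=cloud(d); hsv=cv2.cvtColor(im,cv2.COLOR_RGB2HSV)
for n,y in(("far",-120),("mid",0)):
    c=rack(0,y,33); ang=np.arange(0,6.28,.5)
    print(n,"pred centre px",proj(d,[c]).round(0),"pred rim bbox",proj(d,[c+50*(np.cos(t)*RX+np.sin(t)*RY) for t in ang]).min(0).round(0),proj(d,[c+50*(np.cos(t)*RX+np.sin(t)*RY) for t in np.arange(0,6.28,.1)]).max(0).round(0))
print("far seen",ray(d,446,208,33)); s=pickle.load(open("side.pkl","rb")); c=rack(0,120,33)
P=proj(s,[c+50*(np.cos(t)*RX+np.sin(t)*RY) for t in np.arange(0,6.28,.1)]); P=(P-[130,150])*2.5; print("near in s3",P.min(0).round(),P.max(0).round())
E
```

```text
far pred centre px [[445. 206.]] pred rim bbox [407. 173.] [484. 243.]
mid pred centre px [[353. 206.]] pred rim bbox [313. 173.] [393. 244.]
far seen [685.39096999  42.10449825  33.        ]
near in s3 [138. 141.] [225. 211.]
```

The predicted rims match the pads seen (far: 407–485 × 174–242). The short tub is held level. I'll place it on the near pad.

apply_moves(
  increments=[
    {"gripper": 0, "delta_pos": [0.5, 0.1, 0.02], "dr": [0, 0, 0]},
    {"gripper": 0, "delta_pos": [1, 0.1, 0.02], "dr": [0, 0, 0]},
    {"gripper": 0, "delta_pos": [1.4, 0.1, 0.02], "dr": [0, 0, 0]},
    {"gripper": 0, "delta_pos": [1.5, 0.1, 0.02], "dr": [0, 0, 0]},
    {"gripper": 0, "delta_pos": [1.5, 0.1, 0.02], "dr": [0, 0, 0]},
  ],
)

```text
t: 15.13
ee_pos: [447.9, -33.4, 141.7]
orientation: [1.692, 1.809, -0.701]
ft_force: [0.1, 0.3, -3.2]
width: 63.6
```

apply_moves(
  increments=[
    {"gripper": 0, "delta_pos": [1.5, 0.1, 0.02], "dr": [0, 0, 0]},
    {"gripper": 0, "delta_pos": [1.5, 0.1, 0.02], "dr": [0, 0, 0]},
    {"gripper": 0, "delta_pos": [1.4, 0.1, 0.02], "dr": [0, 0, 0]},
    {"gripper": 0, "delta_pos": [1.0, 0.1, 0.02], "dr": [0, 0, 0]},
    {"gripper": 0, "delta_pos": [0.8, 0.05, 0.02], "dr": [0, 0, 0]},
  ],
)

```text
t: 15.55
ee_pos: [449.0, 10.2, 97.1]
orientation: [1.691, 1.81, -0.702]
ft_force: [-0.2, -0.1, -3.2]
width: 63.6
```

apply_moves(
  increments=[
    {"gripper": 0, "delta_pos": [0.8, 0, 0], "dr": [0, 0, 0]},
    {"gripper": 0, "delta_pos": [0.8, 0, 0], "dr": [0, 0, 0]},
    {"gripper": 0, "delta_pos": [0.8, 0, 0], "dr": [0, 0, 0]},
    {"gripper": 0, "delta_pos": [0.4, 0, 0], "dr": [0, 0, 0]},
    {"gripper": 0, "delta_pos": [0, 0, 0], "dr": [0, 0, 0]},
  ],
)

```text
t: 15.97
ee_pos: [447.1, 29.3, 77.9]
orientation: [1.692, 1.81, -0.702]
ft_force: [0.1, 0.1, -3.1]
width: 63.7
```

```bash
python3 - <<'E'
from fit import *
p,r,o=cur(); print(o["t"],o["ft_force"].round(1),o["width"],contact(),go([445.5,27.2,75.5]))
d=ctrl.get_image("wrist"); print(fit(d,(445,30),110,8,36))
E
```

```text
15.9667 [ 0.1  0.1 -3.1] 63.67647974601577 [447.37936033  25.82222227  81.45708518] [ 0.53 -0.18  0.32]
(12730, 444.9, 27.9, 35.1, array([446.7,  25.5, 111.8], dtype=float32))
```

apply_moves(
  increments=[
    {"gripper": 0, "delta_pos": [0.25, 0, 0.1], "dr": [0, 0, 0]},
    {"gripper": 0, "delta_pos": [0.15, 0, 0.1], "dr": [0, 0, 0]},
    {"gripper": 0, "delta_pos": [0.1, 0, 0.07], "dr": [0, 0, 0]},
    {"gripper": 0, "delta_pos": [0, 0, 0], "dr": [0, 0, 0]},
    {"gripper": 0, "delta_pos": [0, 0, 0], "dr": [0, 0, 0]},
  ],
)

```text
t: 16.43
ee_pos: [447.5, 30.2, 73.0]
orientation: [1.693, 1.809, -0.702]
ft_force: [0.3, -0.1, -3.6]
width: 63.5
```

apply_moves(
  increments=[
    {"gripper": 0, "delta_pos": [0.05, 0, 0.05], "dr": [0, 0, 0]},
    {"gripper": 0, "delta_pos": [0, 0, 0], "dr": [0, 0, 0]},
    {"gripper": 0, "delta_pos": [0, 0, 0], "dr": [0, 0, 0]},
    {"gripper": 0, "delta_pos": [0, 0, 0], "dr": [0, 0, 0]},
    {"gripper": 0, "delta_pos": [0, 0, 0], "dr": [0, 0, 0]},
  ],
)

```text
t: 16.85
ee_pos: [447.5, 30.4, 72.3]
orientation: [1.692, 1.809, -0.701]
ft_force: [0.7, 0.3, -3.2]
width: 63.6
```

apply_moves(
  increments=[
    {"gripper": 0, "delta_pos": [0.05, 0, 0.05], "dr": [0, 0, 0]},
    {"gripper": 0, "delta_pos": [0, 0, 0], "dr": [0, 0, 0]},
    {"gripper": 0, "delta_pos": [0.05, 0, 0.05], "dr": [0, 0, 0]},
    {"gripper": 0, "delta_pos": [0, 0, 0], "dr": [0, 0, 0]},
    {"gripper": 0, "delta_pos": [0, 0, 0], "dr": [0, 0, 0]},
  ],
)

```text
t: 17.27
ee_pos: [447.6, 30.4, 71.8]
orientation: [1.693, 1.81, -0.7]
ft_force: [-1.0, -4.8, 9.6]
width: 64.1
```

apply_moves(
  increments=[
    {"gripper": 100, "delta_pos": [0, 0, 0], "dr": [0, 0, 0]},
    {"gripper": 100, "delta_pos": [0, 0, 0], "dr": [0, 0, 0]},
    {"gripper": 100, "delta_pos": [0, 0, 0], "dr": [0, 0, 0]},
    {"gripper": 100, "delta_pos": [0, 0, 0], "dr": [0, 0, 0]},
    {"gripper": 100, "delta_pos": [0, 0, 0], "dr": [0, 0, 0]},
  ],
)

```text
t: 17.68
ee_pos: [447.4, 30.5, 70.8]
orientation: [1.692, 1.809, -0.702]
ft_force: [0.7, 0.9, 0.0]
width: 87.7
```

apply_moves(
  increments=[
    {"gripper": 100, "delta_pos": [-0.3, 0, 0], "dr": [0, 0, 0]},
    {"gripper": 100, "delta_pos": [-0.7, 0, 0], "dr": [0, 0, 0]},
    {"gripper": 100, "delta_pos": [-1.5, 0, 0], "dr": [0, 0, 0]},
    {"gripper": 100, "delta_pos": [-2, 0, 0], "dr": [0, 0, 0]},
    {"gripper": 100, "delta_pos": [-2.5, 0, 0], "dr": [0, 0, 0]},
  ],
)

```text
t: 18.1
ee_pos: [450.0, -19.2, 120.8]
orientation: [1.692, 1.811, -0.703]
ft_force: [0.8, 0.3, -0.5]
width: 87.6
```

apply_moves(
  increments=[
    {"gripper": 100, "delta_pos": [-2.5, 0, 0], "dr": [0, 0, 0]},
    {"gripper": 100, "delta_pos": [-2.5, 0, 0], "dr": [0, 0, 0]},
    {"gripper": 100, "delta_pos": [-2, 0, 0], "dr": [0, 0, 0]},
    {"gripper": 100, "delta_pos": [-1, 0, 0], "dr": [0, 0, 0]},
    {"gripper": 100, "delta_pos": [0, 0, 0], "dr": [0, 0, 0]},
  ],
)

```text
t: 18.52
ee_pos: [455.6, -77.2, 178.3]
orientation: [1.693, 1.804, -0.701]
ft_force: [-0.4, -0.1, -0.0]
width: 87.9
```

```bash
python3 - <<'E'
from fit import *
p,r,o=cur(); M=r.as_matrix();c=contact(); print(o["t"],o["ft_force"].round(1),o["width"],c)
d=ctrl.get_image("wrist"); print("short",fit(d,(445,30),105),"tall",fit(d,(575,-106),120)); print("pad",rack(0,120,33))
t=np.array([575,-106.5,76]); b=t-140*M[:,0]; up=np.array([470,-215,190])
for s,q in((c,up),(up,b),(b,t)): print(q.round(1),(M.T@(q-s)/10).round(2))
E
```

```text
18.5167 [-0.4 -0.1 -0. ] 87.94196823700621 [455.79383036 -80.73911465 181.88476212]
short (2897, 447.4, 28.7, 33.5, array([447.5,  25.7, 105.7], dtype=float32)) tall 1
pad [445.26940513  28.96354228  33.        ]
[ 470 -215  190] [-10.08   0.55   9.  ]
[ 581.1 -205.   175.3] [ 1.26 11.15  0.86]
[ 575.  -106.5   76. ] [14. -0. -0.]
```

apply_moves(
  increments=[
    {"gripper": 100, "delta_pos": [-1, 0.05, 0.9], "dr": [0, 0, 0]},
    {"gripper": 100, "delta_pos": [-2, 0.1, 1.8], "dr": [0, 0, 0]},
    {"gripper": 100, "delta_pos": [-2.5, 0.1, 2.2], "dr": [0, 0, 0]},
    {"gripper": 100, "delta_pos": [-2.5, 0.2, 2.2], "dr": [0, 0, 0]},
    {"gripper": 100, "delta_pos": [-2.1, 0.1, 1.9], "dr": [0, 0, 0]},
  ],
)

```text
t: 18.98
ee_pos: [468.8, -211.3, 184.0]
orientation: [1.692, 1.811, -0.702]
ft_force: [0.1, -0.5, 0.2]
width: 87.8
```

apply_moves(
  increments=[
    {"gripper": 100, "delta_pos": [0.16, 1.4, 0.11], "dr": [0, 0, 0]},
    {"gripper": 100, "delta_pos": [0.25, 2.2, 0.17], "dr": [0, 0, 0]},
    {"gripper": 100, "delta_pos": [0.29, 2.6, 0.2], "dr": [0, 0, 0]},
    {"gripper": 100, "delta_pos": [0.29, 2.5, 0.2], "dr": [0, 0, 0]},
    {"gripper": 100, "delta_pos": [0.25, 1.9, 0.17], "dr": [0, 0, 0]},
  ],
)

```text
t: 19.4
ee_pos: [575.9, -198.8, 168.5]
orientation: [1.692, 1.811, -0.702]
ft_force: [-0.6, -0.0, 0.4]
width: 87.6
```

apply_moves(
  increments=[
    {"gripper": 100, "delta_pos": [0, 0.5, 0], "dr": [0, 0, 0]},
    {"gripper": 100, "delta_pos": [0, 0, 0], "dr": [0, 0, 0]},
    {"gripper": 100, "delta_pos": [0, 0, 0], "dr": [0, 0, 0]},
    {"gripper": 100, "delta_pos": [0, 0, 0], "dr": [0, 0, 0]},
    {"gripper": 100, "delta_pos": [0, 0, 0], "dr": [0, 0, 0]},
  ],
)

```text
t: 19.82
ee_pos: [578.6, -199.7, 170.2]
orientation: [1.693, 1.809, -0.702]
ft_force: [0.3, -0.7, 0.5]
width: 87.9
```

```bash
python3 - <<'E'
from fit import *
p,r,o=cur(); M=r.as_matrix();c=contact(); print(o["t"],o["ft_force"].round(1),o["width"],c)
d=ctrl.get_image("wrist"); print("tall",fit(d,(575,-106),120))
print(go([575,-106.5,76]))
E
```

```text
19.8167 [ 0.3 -0.7  0.5] 87.88568587511037 [ 578.87542218 -203.25919037  173.69683602]
tall (2697, 574.8, -105.1, 29.7, array([ 575. , -108.3,  120.6], dtype=float32))
[13.77  0.24  0.06]
```

apply_moves(
  increments=[
    {"gripper": 100, "delta_pos": [1, 0.1, 0.03], "dr": [0, 0, 0]},
    {"gripper": 100, "delta_pos": [1.6, 0.1, 0.03], "dr": [0, 0, 0]},
    {"gripper": 100, "delta_pos": [1.9, 0.04, 0], "dr": [0, 0, 0]},
    {"gripper": 100, "delta_pos": [1.9, 0, 0], "dr": [0, 0, 0]},
    {"gripper": 100, "delta_pos": [1.9, 0, 0], "dr": [0, 0, 0]},
  ],
)

```text
t: 20.28
ee_pos: [577.6, -140.6, 110.2]
orientation: [1.693, 1.808, -0.702]
ft_force: [-0.2, 0.2, -0.2]
width: 87.7
```

apply_moves(
  increments=[
    {"gripper": 100, "delta_pos": [1.7, 0, 0], "dr": [0, 0, 0]},
    {"gripper": 100, "delta_pos": [1.5, 0, 0], "dr": [0, 0, 0]},
    {"gripper": 100, "delta_pos": [1.3, 0, 0], "dr": [0, 0, 0]},
    {"gripper": 100, "delta_pos": [0.9, 0, 0], "dr": [0, 0, 0]},
    {"gripper": 100, "delta_pos": [0, 0, 0], "dr": [0, 0, 0]},
  ],
)

```text
t: 20.7
ee_pos: [574.6, -101.8, 71.5]
orientation: [1.692, 1.812, -0.702]
ft_force: [0.2, 0.4, 0.6]
width: 87.8
```

apply_moves(
  increments=[
    {"gripper": 0, "delta_pos": [0, 0, 0], "dr": [0, 0, 0]},
    {"gripper": 0, "delta_pos": [0, 0, 0], "dr": [0, 0, 0]},
    {"gripper": 0, "delta_pos": [0, 0, 0], "dr": [0, 0, 0]},
    {"gripper": 0, "delta_pos": [0, 0, 0], "dr": [0, 0, 0]},
    {"gripper": 0, "delta_pos": [0, 0, 0], "dr": [0, 0, 0]},
  ],
)

```text
t: 21.12
ee_pos: [575.8, -103.8, 73.1]
orientation: [1.693, 1.808, -0.701]
ft_force: [-1.0, 0.2, -0.4]
width: 57.8
```

apply_moves(
  increments=[
    {"gripper": 0, "delta_pos": [0, 0, 0], "dr": [0, 0, 0]},
    {"gripper": 0, "delta_pos": [0, 0, 0], "dr": [0, 0, 0]},
    {"gripper": 0, "delta_pos": [-0.35, 0, -0.35], "dr": [0, 0, 0]},
    {"gripper": 0, "delta_pos": [-0.5, 0, -0.5], "dr": [0, 0, 0]},
    {"gripper": 0, "delta_pos": [0, 0, 0], "dr": [0, 0, 0]},
  ],
)

```text
t: 21.53
ee_pos: [576.0, -103.5, 85.8]
orientation: [1.692, 1.808, -0.701]
ft_force: [0.2, -0.6, -3.6]
width: 55.7
```

```bash
python3 - <<'E'
from fit import *
p,r,o=cur(); M=r.as_matrix();c=contact(); print(o["t"],o["ft_force"].round(1),o["width"],c)
f=rack(0,-120,0)
# base->contact height ~ c z minus current lift; compute targets
z=33+c[2]-5-12; t=np.array([f[0]+.5,f[1]-1,z]); b=t+[0,0,4]-35*M[:,0]
u=np.array([c[0],c[1]+10,b[2]+15]); v=np.array([b[0],-65,b[2]+15])
for s,q in((c,u),(u,v),(v,b),(b,t)): print(q.round(1),(M.T@(q-s)/10).round(2))
E
```

```text
21.5333 [ 0.2 -0.6 -3.6] 55.703606306052166 [ 576.27713807 -107.03046097   89.31312433]
[576.3 -97.  149.1] [-3.53  0.07 -4.93]
[686.8 -65.  149.1] [ 1.75 11.25 -1.73]
[686.8  19.4 134.1] [ 7.01  0.56 -4.9 ]
[685.2  44.  105.3] [ 3.78 -0.    0.28]
```

apply_moves(
  increments=[
    {"gripper": 0, "delta_pos": [-0.5, 0, -0.7], "dr": [0, 0, 0]},
    {"gripper": 0, "delta_pos": [-0.9, 0, -1.2], "dr": [0, 0, 0]},
    {"gripper": 0, "delta_pos": [-0.9, 0, -1.3], "dr": [0, 0, 0]},
    {"gripper": 0, "delta_pos": [-0.8, 0, -1.1], "dr": [0, 0, 0]},
    {"gripper": 0, "delta_pos": [-0.4, 0, -0.6], "dr": [0, 0, 0]},
  ],
)

```text
t: 21.95
ee_pos: [575.7, -93.3, 147.1]
orientation: [1.691, 1.806, -0.7]
ft_force: [0.8, 0.2, -3.7]
width: 55.9
```

apply_moves(
  increments=[
    {"gripper": 0, "delta_pos": [0.08, 0.5, -0.08], "dr": [0, 0, 0]},
    {"gripper": 0, "delta_pos": [0.16, 1, -0.16], "dr": [0, 0, 0]},
    {"gripper": 0, "delta_pos": [0.22, 1.4, -0.22], "dr": [0, 0, 0]},
    {"gripper": 0, "delta_pos": [0.24, 1.6, -0.24], "dr": [0, 0, 0]},
    {"gripper": 0, "delta_pos": [0.24, 1.6, -0.24], "dr": [0, 0, 0]},
  ],
)

```text
t: 22.37
ee_pos: [635.9, -75.5, 143.4]
orientation: [1.693, 1.81, -0.702]
ft_force: [0.7, -0.4, -2.6]
width: 55.2
```

apply_moves(
  increments=[
    {"gripper": 0, "delta_pos": [0.24, 1.6, -0.24], "dr": [0, 0, 0]},
    {"gripper": 0, "delta_pos": [0.22, 1.5, -0.22], "dr": [0, 0, 0]},
    {"gripper": 0, "delta_pos": [0.2, 1.2, -0.19], "dr": [0, 0, 0]},
    {"gripper": 0, "delta_pos": [0.15, 0.8, -0.14], "dr": [0, 0, 0]},
    {"gripper": 0, "delta_pos": [0, 0, 0], "dr": [0, 0, 0]},
  ],
)

```text
t: 22.78
ee_pos: [686.3, -60.3, 143.1]
orientation: [1.691, 1.81, -0.701]
ft_force: [0.3, 0.2, -2.5]
width: 55.6
```

```bash
python3 - <<'E'
from fit import *
p,r,o=cur(); M=r.as_matrix();c=contact(); print(o["t"],o["ft_force"].round(1),o["width"],c)
t=np.array([686,44,104.6]); b=t+[0,0,4]-35*M[:,0]
for s,q in((c,b),(b,t)): print(q.round(1),(M.T@(q-s)/10).round(2))
d=ctrl.get_image("wrist"); print(fit(d,c,c[2]+43.4,6,40))
cv2.imwrite("pics/w6.png",d["img"][:,:,::-1])
E
```

```text
22.7833 [ 0.3  0.2 -2.5] 55.600522049533964 [686.50931172 -63.85299143 146.6064788 ]
[687.7  19.3 133.4] [ 6.8   0.68 -4.93]
[686.   44.  104.6] [ 3.78 -0.    0.28]
(12152, 686.9, -69.3, 37.3, array([686.4, -65.2, 190.6], dtype=float32))
```

View pics/w6.png

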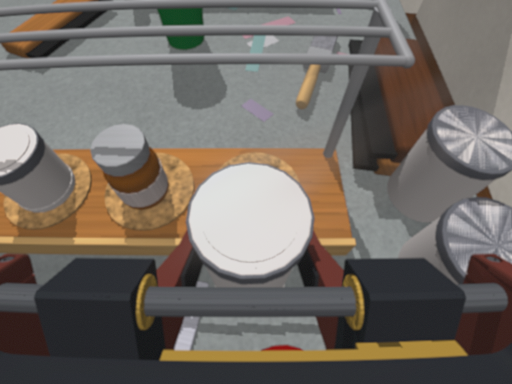

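The tall tub is held at (250,220), level, with the far pad behind it at (258,190). The short tub stands on the near pad at (40,175), and the jar is undisturbed.

apply_moves(
  increments=[
    {"gripper": 0, "delta_pos": [0.5, 0.07, -0.36], "dr": [0, 0, 0]},
    {"gripper": 0, "delta_pos": [1.0, 0.1, -0.72], "dr": [0, 0, 0]},
    {"gripper": 0, "delta_pos": [1.3, 0.12, -0.95], "dr": [0, 0, 0]},
    {"gripper": 0, "delta_pos": [1.3, 0.12, -0.95], "dr": [0, 0, 0]},
    {"gripper": 0, "delta_pos": [1.2, 0.12, -0.88], "dr": [0, 0, 0]},
  ],
)

```text
t: 23.25
ee_pos: [685.3, 5.8, 133.5]
orientation: [1.692, 1.81, -0.702]
ft_force: [0.5, -0.5, -3.7]
width: 55.4
```

apply_moves(
  increments=[
    {"gripper": 0, "delta_pos": [0.9, 0.08, -0.66], "dr": [0, 0, 0]},
    {"gripper": 0, "delta_pos": [0.6, 0.07, -0.41], "dr": [0, 0, 0]},
    {"gripper": 0, "delta_pos": [0, 0, 0], "dr": [0, 0, 0]},
    {"gripper": 0, "delta_pos": [0.5, 0, 0], "dr": [0, 0, 0]},
    {"gripper": 0, "delta_pos": [0.7, 0, 0], "dr": [0, 0, 0]},
  ],
)

```text
t: 23.67
ee_pos: [686.3, 29.8, 122.5]
orientation: [1.693, 1.807, -0.701]
ft_force: [0.2, 0.4, -3.4]
width: 55.6
```

apply_moves(
  increments=[
    {"gripper": 0, "delta_pos": [0.7, 0, 0], "dr": [0, 0, 0]},
    {"gripper": 0, "delta_pos": [0.7, 0, 0], "dr": [0, 0, 0]},
    {"gripper": 0, "delta_pos": [0.4, 0, 0], "dr": [0, 0, 0]},
    {"gripper": 0, "delta_pos": [0, 0, 0], "dr": [0, 0, 0]},
    {"gripper": 0, "delta_pos": [0, 0, 0], "dr": [0, 0, 0]},
  ],
)

```text
t: 24.08
ee_pos: [684.7, 43.1, 109.1]
orientation: [1.692, 1.809, -0.702]
ft_force: [-0.1, -0.2, -2.6]
width: 55.1
```

```bash
python3 - <<'E'
from fit import *
p,r,o=cur(); print(o["t"],o["ft_force"].round(1),o["width"],contact(),go([686,44,104.6]))
E
```

```text
24.0833 [-0.1 -0.2 -2.6] 55.122124793320246 [684.93840564  39.57984851 112.64373756] [0.88 0.14 0.26]
```

apply_moves(
  increments=[
    {"gripper": 0, "delta_pos": [0.35, 0.07, 0.1], "dr": [0, 0, 0]},
    {"gripper": 0, "delta_pos": [0.3, 0.07, 0.1], "dr": [0, 0, 0]},
    {"gripper": 0, "delta_pos": [0.12, 0, 0.04], "dr": [0, 0, 0]},
    {"gripper": 0, "delta_pos": [0, 0, 0], "dr": [0, 0, 0]},
    {"gripper": 0, "delta_pos": [0, 0, 0], "dr": [0, 0, 0]},
  ],
)

```text
t: 24.5
ee_pos: [686.0, 46.8, 102.2]
orientation: [1.692, 1.809, -0.702]
ft_force: [0.4, -0.7, -3.9]
width: 55.5
```

apply_moves(
  increments=[
    {"gripper": 0, "delta_pos": [0.05, 0, 0.05], "dr": [0, 0, 0]},
    {"gripper": 0, "delta_pos": [0, 0, 0], "dr": [0, 0, 0]},
    {"gripper": 0, "delta_pos": [0, 0, 0], "dr": [0, 0, 0]},
    {"gripper": 0, "delta_pos": [0, 0, 0], "dr": [0, 0, 0]},
    {"gripper": 0, "delta_pos": [0, 0, 0], "dr": [0, 0, 0]},
  ],
)

```text
t: 24.92
ee_pos: [686.0, 46.8, 101.7]
orientation: [1.692, 1.809, -0.701]
ft_force: [0.6, -0.6, -3.9]
width: 55.3
```

Contact is expected when the TCP is at z ≈ 101.

apply_moves(
  increments=[
    {"gripper": 0, "delta_pos": [0.05, 0, 0.05], "dr": [0, 0, 0]},
    {"gripper": 0, "delta_pos": [0, 0, 0], "dr": [0, 0, 0]},
    {"gripper": 0, "delta_pos": [0.05, 0, 0.05], "dr": [0, 0, 0]},
    {"gripper": 0, "delta_pos": [0, 0, 0], "dr": [0, 0, 0]},
    {"gripper": 0, "delta_pos": [0, 0, 0], "dr": [0, 0, 0]},
  ],
)

```text
t: 25.33
ee_pos: [686.1, 46.8, 101.1]
orientation: [1.693, 1.809, -0.7]
ft_force: [-1.7, -0.9, 5.4]
width: 55.4
```

apply_moves(
  increments=[
    {"gripper": 100, "delta_pos": [0, 0, 0], "dr": [0, 0, 0]},
    {"gripper": 100, "delta_pos": [0, 0, 0], "dr": [0, 0, 0]},
    {"gripper": 100, "delta_pos": [0, 0, 0], "dr": [0, 0, 0]},
    {"gripper": 100, "delta_pos": [0, 0, 0], "dr": [0, 0, 0]},
    {"gripper": 100, "delta_pos": [0, 0, 0], "dr": [0, 0, 0]},
  ],
)

```text
t: 25.75
ee_pos: [686.0, 46.9, 100.0]
orientation: [1.692, 1.809, -0.702]
ft_force: [0.3, 0.6, -0.2]
width: 85.3
```

apply_moves(
  increments=[
    {"gripper": 100, "delta_pos": [-0.3, 0, 0], "dr": [0, 0, 0]},
    {"gripper": 100, "delta_pos": [-0.7, 0, 0], "dr": [0, 0, 0]},
    {"gripper": 100, "delta_pos": [-1.5, 0, 0], "dr": [0, 0, 0]},
    {"gripper": 100, "delta_pos": [-2, 0, 0], "dr": [0, 0, 0]},
    {"gripper": 100, "delta_pos": [-2.5, 0, 0], "dr": [0, 0, 0]},
  ],
)

```text
t: 26.17
ee_pos: [688.9, -3.2, 150.4]
orientation: [1.692, 1.81, -0.702]
ft_force: [0.3, -0.2, 1.1]
width: 87.7
```

apply_moves(
  increments=[
    {"gripper": 100, "delta_pos": [-2.5, 0, 0], "dr": [0, 0, 0]},
    {"gripper": 100, "delta_pos": [-2.5, 0, 0], "dr": [0, 0, 0]},
    {"gripper": 100, "delta_pos": [-2.5, 0, 0], "dr": [0, 0, 0]},
    {"gripper": 100, "delta_pos": [-2.5, 0, 0], "dr": [0, 0, 0]},
    {"gripper": 100, "delta_pos": [-2, 0, 0], "dr": [0, 0, 0]},
  ],
)

```text
t: 26.58
ee_pos: [695.3, -89.8, 237.4]
orientation: [1.693, 1.806, -0.701]
ft_force: [0.6, 0.3, -0.3]
width: 87.7
```

apply_moves(
  increments=[
    {"gripper": 100, "delta_pos": [-1, 0, 1], "dr": [0, 0, 0]},
    {"gripper": 100, "delta_pos": [-2, 0, 1.5], "dr": [0, 0, 0]},
    {"gripper": 100, "delta_pos": [-2, 0, 1.5], "dr": [0, 0, 0]},
    {"gripper": 100, "delta_pos": [-1, 0, 1], "dr": [0, 0, 0]},
    {"gripper": 100, "delta_pos": [0, 0, 0], "dr": [0, 0, 0]},
  ],
)

```text
t: 27.0
ee_pos: [700.1, -168.2, 241.2]
orientation: [1.695, 1.806, -0.703]
ft_force: [-0.4, 0.5, 0.5]
width: 88.0
```

```bash
python3 - <<'E'
from fit import *
p,r,o=cur(); print(o["t"],o["ft_force"].round(1),p)
for n in("wrist","side","top"):
    d=ctrl.get_image(n); print(n,"tall",fit(d,(685,44),148),"short",fit(d,(446,29),105),"jar",fit(d,(562,35),112))
    if n!="wrist": cv2.imwrite(f"pics/{n}7.png",cv2.resize(d["img"][:,:,::-1],(800,600)))
print(rack(0,120,33),rack(0,-120,33))
E
```

```text
27.0 [-0.4  0.5  0.5] [ 700.06430436 -168.24653168  241.21451856]
wrist tall (1275, 685.7, 45.4, 29.6, array([685.9,  41.2, 148.7], dtype=float32)) short (1358, 447.4, 28.8, 34.4, array([450.8,  25.6, 105.5], dtype=float32)) jar (807, 563.6, 33.6, 24.7, array([564.7,  31.6, 112.8], dtype=float32))
side tall 0 short (365, 447.0, 28.8, 34.2, array([447. ,  26.7, 104.8], dtype=float32)) jar (187, 563.1, 32.9, 24.9, array([561.9,  32.4, 112. ], dtype=float32))
top tall (231, 683.6, 46.9, 29.4, array([683.4,  45.4, 148.1], dtype=float32)) short (298, 445.8, 30.0, 33.0, array([444.9,  28.1, 105.1], dtype=float32)) jar (155, 560.9, 35.5, 23.9, array([560.9,  36.2, 112.2], dtype=float32))
[445.26940513  28.96354228  33.        ] [684.73059487  45.03645772  33.        ]
```

View pics/top7.png

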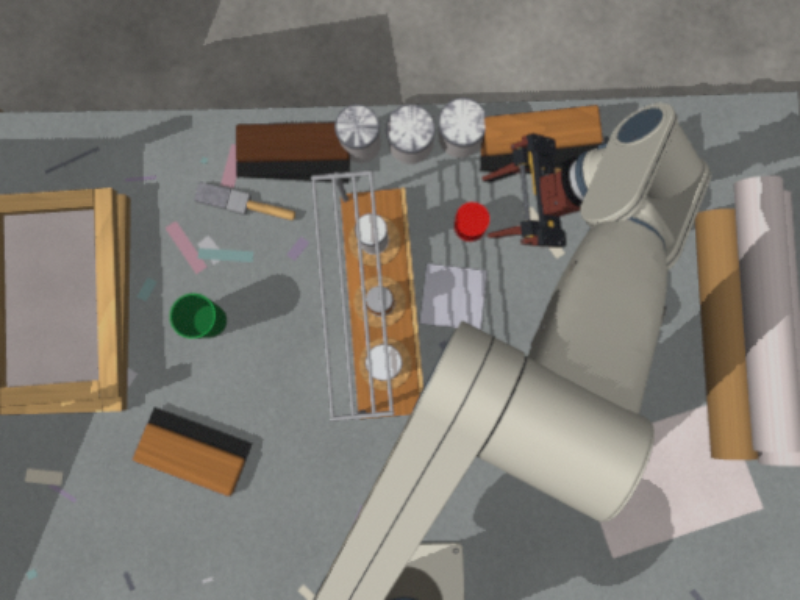

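The top view shows the tall tub at (372,230) on the far pad, the short tub at (383,362) on the near pad, and the cup and jar where they started. The arm hides the pot, so I'll check it in the side view and then hand in.

```bash
python3 - <<'E'
import cv2,numpy as np
a=cv2.imread("pics/side0.png").astype(int);b=cv2.imread("pics/side7.png").astype(int)
for n,(x0,y0,x1,y1) in dict(pot=(385,535,515,600),cup=(300,172,345,238),red=(470,350,515,405)).items():
    print(n,np.abs(a-b)[y0:y1,x0:x1].mean((0,1)).round(1), (np.abs(a-b)[y0:y1,x0:x1].max(2)>40).mean().round(3))
E
```

```text
pot [3.5 3.5 3.5] 0.0
cup [46.9 26.2 52.1] 0.732
red [ 6.9  6.9 16.8] 0.147
```

View pics/side7.png

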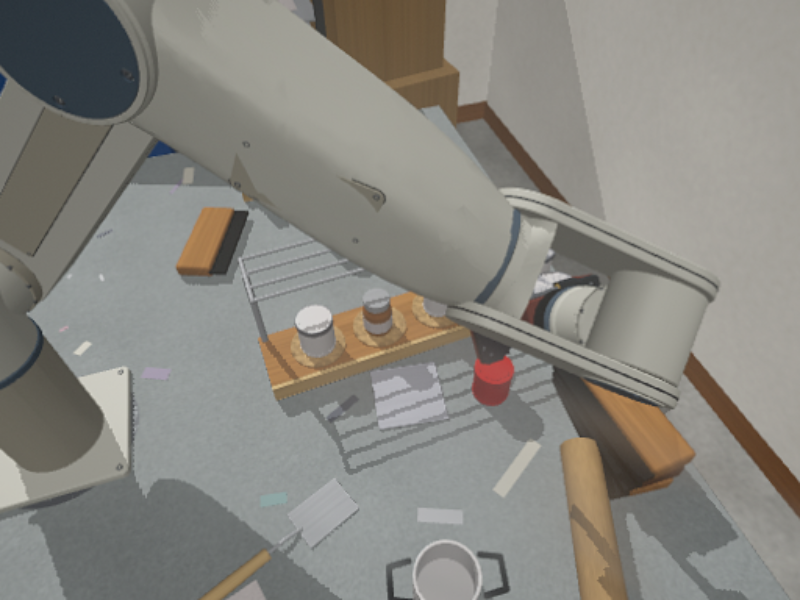

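The pot (448,575), red tub (492,378) and jar are unmoved. The short tub is on the near pad, and the gripper is clear in the air.

```bash
python3 -c "
from workcell import ctrl
print(ctrl.close_job())"
```

```text
the job is handed in; nothing more can be done
None
```

The two tubs are swapped and the job is handed in. I parked the tall tub on the aluminium plate, moved the short tub to the near pad, then moved the tall tub to the far pad. Both were carried at a fixed 45° gripper tilt and lowered gently until I felt contact. Robot time was about 27 s of the 69 s allowed.

- **Placement:** in the last pictures both lids were level at the right heights.

| Tub | Pad | Tub centre (mm) | Pad centre (mm) | Room allowed (mm) |
|---|---|---|---|---|
| Short | near | about (446.5, 29) | (445, 29) | 18 |
| Tall | far | about (685, 46) | (685, 45) | 22 |

- **Bystanders:** the jar, cup, pot and red look-alike show no movement. In the final views the cup could be checked only from the top camera, and the pot only from the side, because the arm hid each from the other.
- **Forces:** the highest wrist force I read was about 11 N. I have no direct reading of any force on the arm's links or the gripper's body.
- **Disagreement:** the side camera could not see the tall tub's lid at the end, so its position comes from the wrist and top cameras, which agree to about 2 mm.

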